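# Weigh the jars on the arrested beam balance and load the sample changer

## Task

Weigh the colour-capped weighing jars on the bench mat all together: with the beam arrested stand them upright on the balance's empty pan, throw the arrest lever fully over, hands off the load while the free beam comes to rest and stays still for about two seconds to be read, then bring the lever fully home again; never handle what is on the pans while the beam is free. Only then load each jar upright into the carousel pocket whose collar has its cap's colour, and leave the carousel clicked into its home detent with the white mark at the red pointer. Leave the brass counterweight on its pan and do not disturb the wash bottle, tip box or pen.

Things in the scene. Friction and masses are not known exactly. Their poses are not given: they have to be found in the camera images.
- jar_blue: low weighing jar, upright white cylinder 44 mm in diameter and 42 mm tall over all with a blue cap (the cap is the top 14 mm, as wide as the body), about 70 g, heavy in its base; origin at the centre of its underside, z up its axis. Absent in some runs (None). Starts on the bench mat
- jar_green: low weighing jar, upright white cylinder 44 mm in diameter and 42 mm tall over all with a green cap (the cap is the top 14 mm, as wide as the body), about 70 g, heavy in its base; origin at the centre of its underside, z up its axis. Absent in some runs (None). Starts on the bench mat
- jar_orange: low weighing jar, upright white cylinder 44 mm in diameter and 42 mm tall over all with an orange cap (the cap is the top 14 mm, as wide as the body), about 70 g, heavy in its base; origin at the centre of its underside, z up its axis. Absent in some runs (None). Starts on the bench mat
- jar_yellow: low weighing jar, upright white cylinder 44 mm in diameter and 42 mm tall over all with a yellow cap (the cap is the top 14 mm, as wide as the body), about 70 g, heavy in its base; origin at the centre of its underside, z up its axis. Absent in some runs (None). Starts on the bench mat
- balance: two-pan beam balance, fixed; origin on the bench under the middle of its base (150 x 360 mm). Its x axis points away from the lever side, its y axis along the beam to the sample pan. White base, bench to 34 mm high; white reading plate with a red pointer in the middle, up to 136 mm high, 72 mm wide
- sample_pan (a point): centre of the empty sample pan's upper surface (112 mm above the bench when arrested): level steel tray 170 mm along balance x by 100 mm along balance y with a 12 mm high, 3 mm thick wall all round; x, y as the balance's. Both pans stay level as the beam tilts
- weight_pan (a point): centre of the upper surface of the other pan, of the same size, at the -y end of the beam; the counterweight stands on it
- counterweight: brass knob weight, 33 mm in diameter, 44 mm tall, 200 g, standing on the weight pan; origin at the centre of its underside. Stays there
- beam (a joint): tilt of the beam about the balance's x axis, rad: 0 is level, positive with the sample pan up; free travel 0.09 either way; sprung towards level and damped, so that when free it comes to rest in about 2 s at a tilt that shows the weight
- arrest_lever (a joint): arrest lever, rad: 0 is fully home = beam arrested (lever leans 0.6 rad from upright to the balance's +y), 1.2 is fully over = beam free (leans 0.6 rad to -y). It turns about the balance's x axis, stays where it is left, and takes about 2 to 3 N at its knob; its cam lifts two pins under the beam
- lever_knob (a point): centre of the lever's red ball, 22 mm in diameter, 75 mm from the lever's axis, on an 11 mm thick steel rod; at 0 it stands 107 mm above the bench, upright 120 mm
- lever_axis (a point): point on the lever's axis, 45 mm above the bench, 115 mm in front (-x) of the balance's origin and 75 mm below the ball when the lever is upright; axes as the balance's
- changer: sample changer, fixed, round white base 290 mm in diameter and 34 mm high; origin on the bench under the carousel's axis; a grey tower, 55 x 50 mm, 215 mm high, with its parked arm (228 mm high) stands 205 mm from the axis along its y. A red pointer stands at the carousel's rim on its -x side
- carousel (a joint): angle of the carousel about its upright axis, rad, counterclockwise from above positive: 0 is home, where the white mark on the carousel's rim faces the red pointer. Spring detents every 1.047 rad (0 is one); a detent draws it in from about 0.04 rad either side and takes about 0.3 N m to leave or to enter; elsewhere it turns with 0.03 N m
- hub_grip (a point): middle of the black grip bar on the carousel's axis (60 mm long along the point's x, 18 mm thick along its y, 28 mm high; this point 92 mm above the bench), for turning the carousel; axes turn with the carousel
- pocket_blue (a point): middle of the floor of the carousel pocket with the blue collar (round, 52 mm inside, 59 mm outside, walls 10 mm high; floor 51 mm above the bench, 85 mm from the axis); turns with the carousel. The pockets are 60 degrees apart; two grey-capped jars of the same size are fixed in the two remaining places
- pocket_green (a point): middle of the floor of the carousel pocket with the green collar (round, 52 mm inside, 59 mm outside, walls 10 mm high; floor 51 mm above the bench, 85 mm from the axis); turns with the carousel. The pockets are 60 degrees apart; two grey-capped jars of the same size are fixed in the two remaining places
- pocket_orange (a point): middle of the floor of the carousel pocket with the orange collar (round, 52 mm inside, 59 mm outside, walls 10 mm high; floor 51 mm above the bench, 85 mm from the axis); turns with the carousel. The pockets are 60 degrees apart; two grey-capped jars of the same size are fixed in the two remaining places
- pocket_yellow (a point): middle of the floor of the carousel pocket with the yellow collar (round, 52 mm inside, 59 mm outside, walls 10 mm high; floor 51 mm above the bench, 85 mm from the axis); turns with the carousel. The pockets are 60 degrees apart; two grey-capped jars of the same size are fixed in the two remaining places
- wash_bottle: white wash bottle, 72 mm wide, 180 mm tall, a bystander; origin under its middle
- tip_box: blue pipette-tip box with clear lid, 85 x 125 x 67 mm, a bystander; origin under its middle
- pen: marker pen 120 mm long, 11 mm thick, lying along its x, a bystander; origin on its underside at its middle

How it is judged (in metres and radians):
On the way, in this order (a step that is already met when the one before it is completed fails the run):
1. every jar stands upright on the sample pan, let go, with the beam arrested (x of jar_blue in the frame of sample_pan between -0.08 and 0.08 m and y of jar_blue in the frame of sample_pan between -0.05 and 0.05 m and z of jar_blue in the frame of sample_pan between -0.005 and 0.01 m and angle between each of jar_blue, jar_green, jar_orange, jar_yellow's own z axis and vertical below 0.15 rad and x of jar_green in the frame of sample_pan between -0.08 and 0.08 m and y of jar_green in the frame of sample_pan between -0.05 and 0.05 m and z of jar_green in the frame of sample_pan between -0.005 and 0.01 m and x of jar_orange in the frame of sample_pan between -0.08 and 0.08 m and y of jar_orange in the frame of sample_pan between -0.05 and 0.05 m and z of jar_orange in the frame of sample_pan between -0.005 and 0.01 m and x of jar_yellow in the frame of sample_pan between -0.08 and 0.08 m and y of jar_yellow in the frame of sample_pan between -0.05 and 0.05 m and z of jar_yellow in the frame of sample_pan between -0.005 and 0.01 m and value of joint arrest_lever below 0.2 rad and contact force between the fingers and jar_blue below 0.05 N and contact force between the fingers and jar_green below 0.05 N and contact force between the fingers and jar_orange below 0.05 N and contact force between the fingers and jar_yellow below 0.05 N), for 0.2 s.
2. arrest lever thrown over (beyond 1.0 rad) with every jar on the pan, and the free beam at rest (under 0.03 rad/s) for 1.5 s (x of jar_blue in the frame of sample_pan between -0.08 and 0.08 m and y of jar_blue in the frame of sample_pan between -0.05 and 0.05 m and z of jar_blue in the frame of sample_pan between -0.005 and 0.01 m and angle between each of jar_blue, jar_green, jar_orange, jar_yellow's own z axis and vertical below 0.15 rad and x of jar_green in the frame of sample_pan between -0.08 and 0.08 m and y of jar_green in the frame of sample_pan between -0.05 and 0.05 m and z of jar_green in the frame of sample_pan between -0.005 and 0.01 m and x of jar_orange in the frame of sample_pan between -0.08 and 0.08 m and y of jar_orange in the frame of sample_pan between -0.05 and 0.05 m and z of jar_orange in the frame of sample_pan between -0.005 and 0.01 m and x of jar_yellow in the frame of sample_pan between -0.08 and 0.08 m and y of jar_yellow in the frame of sample_pan between -0.05 and 0.05 m and z of jar_yellow in the frame of sample_pan between -0.005 and 0.01 m and value of joint arrest_lever above 1 rad and velocity of joint beam between -0.03 and 0.03 rad/s), for 1.5 s.
3. beam arrested again (lever under 0.2 rad) with every jar still on the pan (x of jar_blue in the frame of sample_pan between -0.08 and 0.08 m and y of jar_blue in the frame of sample_pan between -0.05 and 0.05 m and z of jar_blue in the frame of sample_pan between -0.005 and 0.01 m and angle between each of jar_blue, jar_green, jar_orange, jar_yellow's own z axis and vertical below 0.15 rad and x of jar_green in the frame of sample_pan between -0.08 and 0.08 m and y of jar_green in the frame of sample_pan between -0.05 and 0.05 m and z of jar_green in the frame of sample_pan between -0.005 and 0.01 m and x of jar_orange in the frame of sample_pan between -0.08 and 0.08 m and y of jar_orange in the frame of sample_pan between -0.05 and 0.05 m and z of jar_orange in the frame of sample_pan between -0.005 and 0.01 m and x of jar_yellow in the frame of sample_pan between -0.08 and 0.08 m and y of jar_yellow in the frame of sample_pan between -0.05 and 0.05 m and z of jar_yellow in the frame of sample_pan between -0.005 and 0.01 m and value of joint arrest_lever below 0.2 rad), for 0.2 s.
At the end, for the whole second after the job is handed in: Every jar present stands upright (within 0.1 rad) on the floor (within 5 mm) of the pocket of its own colour, within 8 mm of the pocket's middle; the carousel is in its home detent (within 0.05 rad); the arrest lever is home (under 0.2 rad); the counterweight stands on its pan (horizontal distance between jar_blue and pocket_blue below 0.008 m and z of jar_blue in the frame of pocket_blue between -0.005 and 0.005 m and angle between each of jar_blue, jar_green, jar_orange, jar_yellow's own z axis and vertical below 0.1 rad and horizontal distance between jar_green and pocket_green below 0.008 m and z of jar_green in the frame of pocket_green between -0.005 and 0.005 m and horizontal distance between jar_orange and pocket_orange below 0.008 m and z of jar_orange in the frame of pocket_orange between -0.005 and 0.005 m and horizontal distance between jar_yellow and pocket_yellow below 0.008 m and z of jar_yellow in the frame of pocket_yellow between -0.005 and 0.005 m and value of joint carousel between -0.05 and 0.05 rad and value of joint arrest_lever below 0.2 rad and x of counterweight in the frame of weight_pan between -0.08 and 0.08 m and y of counterweight in the frame of weight_pan between -0.05 and 0.05 m and z of counterweight in the frame of weight_pan between -0.005 and 0.01 m and angle between counterweight's own z axis and vertical below 0.15 rad); the robot touches nothing.
It fails at once if the gripper handles a jar or the counterweight standing on a pan while the beam is free (lever beyond 0.5 rad) (value of joint arrest_lever above 0.5 rad and (((x of jar_blue in the frame of sample_pan between -0.09 and 0.09 m and y of jar_blue in the frame of sample_pan between -0.055 and 0.055 m and z of jar_blue in the frame of sample_pan between -0.006 and 0.006 m) and contact force between the fingers and jar_blue above 0.3 N) or ((x of jar_green in the frame of sample_pan between -0.09 and 0.09 m and y of jar_green in the frame of sample_pan between -0.055 and 0.055 m and z of jar_green in the frame of sample_pan between -0.006 and 0.006 m) and contact force between the fingers and jar_green above 0.3 N) or ((x of jar_orange in the frame of sample_pan between -0.09 and 0.09 m and y of jar_orange in the frame of sample_pan between -0.055 and 0.055 m and z of jar_orange in the frame of sample_pan between -0.006 and 0.006 m) and contact force between the fingers and jar_orange above 0.3 N) or ((x of jar_yellow in the frame of sample_pan between -0.09 and 0.09 m and y of jar_yellow in the frame of sample_pan between -0.055 and 0.055 m and z of jar_yellow in the frame of sample_pan between -0.006 and 0.006 m) and contact force between the fingers and jar_yellow above 0.3 N) or ((x of counterweight in the frame of weight_pan between -0.09 and 0.09 m and y of counterweight in the frame of weight_pan between -0.055 and 0.055 m and z of counterweight in the frame of weight_pan between -0.006 and 0.006 m) and contact force between the fingers and counterweight above 0.3 N))).
It fails at once if a bystander (wash bottle, tip box, pen) is moved more than 30 mm (distance of any of wash_bottle, tip_box, pen from where it was at the start of the episode above 0.03 m).
Of jar_blue, jar_green, jar_orange, jar_yellow only 2 to 3 are there at a start; the rules pass over those that are not, and their reading is None.
At some moment in a run one of jar_blue, jar_green, jar_orange, jar_yellow may be knocked a few centimetres aside while the robot is not near it.
It also fails if it takes over 210 s, if anything falls off the work surface, if the arm or the gripper's body presses on something with over 40 N, if the wrist force passes 120 N, or if a joint passes its speed limit or range.

## Robot

A 7-joint arm with a two-finger parallel gripper is mounted at the origin on the work surface. World frame = base frame: x ahead of the robot, y to its left, z up, the work surface at z = 0. Lengths are in mm, angles in rad, forces in N, time in s.
With the tool pointing down it reaches from about 400 to 850 mm from the base axis. Payload 4.4 kg.
Tool frame: the origin (TCP) lies on the mounting face of the last link; the fingertips stand 199 mm ahead of it and the grasp point (between the pads) lies 180 mm ahead of it; y points along the fingers, x is the direction in which the jaws open and shut, and the axes are right-handed (so a half turn about y gives the same grasp; the last joint's range is limited). The gripper opens to 94 mm and grips with 3 to 60 N. Pads are 16 mm wide; open, the fingers measure 119 mm over their backs; the gripper's body (75 mm by 177 mm) begins 78 mm behind the grasp point.
Start: joints at [-1.388, 0.628, 0.038, 1.517, -0.027, 0.996, -0.02], TCP at [160.037, 630.003, 404.678] pointing down, gripper open.
Joint ranges: [-3.06, 3.06], [-0.37, 2.12], [-1.25, 1.32], [0.18, 2.47], [-1.1, 4.24], [0.23, 1.98], [-2.94, 2.94]. Speed limits (rad/s): [2.57, 2.57, 3.14, 3.14, 3.14, 3.14, 3.14].

## Interface

Orientations are given as a rotation vector (axis times angle).
In Python, from bench import bot, cams gives the robot as it stands.
- The arm moves only by the tool send_rows, never from a script. Its argument "commands" is text: rows parted by semicolons, each of 6 numbers parted by spaces: the shift along the tool's x, y, z in cm, then the turn, a rotation vector about the tool's x, y, z in degrees. A call has 1 to 5 rows; each row shifts and turns the commanded pose from where the row before left it, along the tool's axes as they then stand; what a row does not reach is not made up. A row lasts 1/10 s, in which the tool goes at most 50 mm and 8.59 degrees, less where a joint would pass 70% of its speed; a pose out of reach is approached as far as the arm can. A call with a gripper value outside its range is refused whole. "gripper" is the closure, from 0 (fully open) to 1 (shut), set as the call begins (left out, the last holds). The fingers move at their own pace and stop on an object; "squeeze" is the grip in N (left out, the last holds). Time passes only in rows, so rows that do not move let the fingers close. It gives the time, the measured TCP pose, the force and the opening at its end, in the units of the state.
- bot.read_state(): the state, without advancing time (a new reading comes with each control period).
- cams.grab_frame(name): name is "side" or "top"; returns the picture (400x640x3 uint8, red, green, blue); there is no depth.
- cams.get_calibration(name): a dict with "fx", "fy", "cx", "cy" (pixels), "dist" ([k1, k2, p1, p2, k3] as OpenCV has them; the pictures are not rectified), "pose" (4x4, takes a point from camera to world coordinates). Camera axes: x right, y up, looking along -z (the intrinsics and any distortion apply to the point x, -y, -z); pixel columns grow to the right and rows downward; lengths in mm; the calibration is good to about 2 mm. A picture is of the moment at which its call begins. get_calibration takes no time and is no camera call.
- bot.close_job(): hands the job in, once; it reports no verdict.
The state is a dict: "t": time; "q": joint angles; "dq": joint speeds; "tau": joint torques, N m; "tcp_pos": TCP position; "tcp_rot": TCP orientation; "ft_force": force on the tool from outside, world axes, zero at the start; "wrist_torque": the same for the moment, N m; "gripper_width": finger opening in mm.
Only numpy, scipy, OpenCV 4.12 (cv2) and the standard library are available. Lean on these libraries where they do the work, as an engineer would, in place of code of your own. Each camera call takes 0.05 s, during which the arm holds its last target. There are 200 camera calls.

## Working session

There is one attempt and no reset: what is moved stays moved. The work goes in short steps, Python scripts to look and compute and a tool call to move; the robot and the scene stay as the last step left them, time stands still between calls to the robot, and variables do not carry over. Pictures are saved under pics/ and viewed, about 12 in all and at most 16, crops included, and the job is handed in when it is done.

Besides the shell and the picture viewer there is one more tool, called after "Request:" as a command line: name --argument value ..., lists and objects as JSON in quotes. send_rows: Moves the arm, as the interface text tells. Its arguments: {"type":"object","properties":{"commands":{"type":"string"},"gripper":{"type":"number"},"squeeze":{"type":"number"}},"required":["commands"]}

```bash
ls; mkdir -p pics; cat > h.py <<'E'
import numpy as np, cv2, sys
sys.path.insert(0,'.')
from bench import bot, cams
from scipy.spatial.transform import Rotation as R
def save(n,f):
    im=cams.grab_frame(n); cv2.imwrite('pics/'+f,im[:,:,::-1]); return im
def ray(n,px):
    c=cams.get_calibration(n); K=np.array([[c['fx'],0,c['cx']],[0,c['fy'],c['cy']],[0,0,1]])
    u=cv2.undistortPoints(np.array(px,float).reshape(-1,1,2),K,np.array(c['dist'],float)).reshape(-1,2)
    d=np.c_[u[:,0],-u[:,1],-np.ones(len(u))]; P=np.array(c['pose'])
    return P[:3,3], d@P[:3,:3].T
def onz(n,px,z):
    o,d=ray(n,px); return o+d*((z-o[2])/d[:,2])[:,None]
def proj(n,X):
    c=cams.get_calibration(n); K=np.array([[c['fx'],0,c['cx']],[0,c['fy'],c['cy']],[0,0,1]])
    P=np.array(c['pose']); Y=(np.array(X,float).reshape(-1,3)-P[:3,3])@P[:3,:3]
    Y=Y*[1,-1,-1]
    return cv2.projectPoints(Y,np.zeros(3),np.zeros(3),K,np.array(c['dist'],float))[0].reshape(-1,2)
E
python3 - <<'E'
from h import *
for n in ('top','side'):
    save(n,n+'0.png'); c=cams.get_calibration(n); print(n,c['fx'],c['dist'],np.round(c['pose'],3).tolist())
s=bot.read_state(); print(s['t'],s['tcp_pos'],R.from_rotvec(s['tcp_rot']).as_matrix().round(3).tolist(),s['gripper_width'])
E
```

```text
pics
top 436.34142570749617 [-0.05886857  0.          0.          0.          0.        ] [[-0.027, 0.988, -0.153, 428.309], [-1.0, -0.029, -0.008, -20.073], [-0.013, 0.153, 0.988, 1151.031], [0.0, 0.0, 0.0, 1.0]]
side 371.08686809631524 [0.01096477 0.         0.         0.         0.        ] [[-0.996, 0.064, -0.061, 549.506], [-0.088, -0.778, 0.623, 615.135], [-0.007, 0.626, 0.78, 867.699], [0.0, 0.0, 0.0, 1.0]]
0.1 [159.95128957 629.75345786 403.86467987] [[0.246, -0.0, -0.969], [0.969, -0.002, 0.246], [-0.002, -1.0, 0.0]] 94.1074294816218
```

View pics/top0.png

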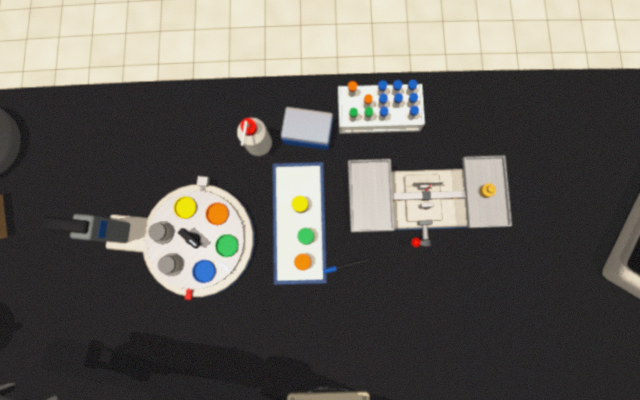

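View pics/side0.png

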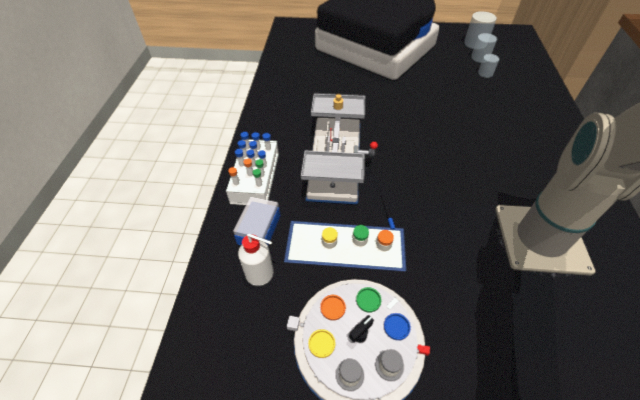

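The top view shows three jars on the mat: yellow (300,204), green (306,236) and orange (303,262). The changer is at left with its pointer at (188,295), and the balance is at right with the knob at (416,242) and the sample pan at (370,195). The side view shows the same, with a possible white mark near (392,303).

```bash
cat > m.py <<'E'
from h import *
def blobs(n,im,amin=25):
    hsv=cv2.cvtColor(im,cv2.COLOR_RGB2HSV); out=[]
    for c,(a,b) in dict(red=(0,5),orange=(6,17),yellow=(22,34),green=(45,85),blue=(100,122)).items():
        m=cv2.inRange(hsv,(a,130,60),(b,255,255))
        k,l,s,ce=cv2.connectedComponentsWithStats(m)
        for i in range(1,k):
            if s[i,4]>=amin: out.append((c,ce[i].round(1).tolist(),s[i].tolist()))
    return out
def tri(p,q):
    o1,d1=ray('top',[p]);o2,d2=ray('side',[q]);d1=d1[0]/np.linalg.norm(d1[0]);d2=d2[0]/np.linalg.norm(d2[0])
    A=np.c_[d1,-d2];t=np.linalg.lstsq(A,o2-o1,rcond=None)[0];a=o1+d1*t[0];b=o2+d2*t[1];return ((a+b)/2).round(1),round(np.linalg.norm(a-b),1)
E
python3 - <<'E'
from m import *
it=cv2.imread('pics/top0.png')[:,:,::-1].copy(); iS=cv2.imread('pics/side0.png')[:,:,::-1].copy()
for n,im in (('top',it),('side',iS)):
    print(n)
    for b in blobs(n,im): print(b[0],b[1],b[2], onz(n,[b[1]],58 if 0 else 40)[0].round(0)[:2])
a=cv2.resize(it[150:310,130:330],None,fx=4,fy=4,interpolation=cv2.INTER_CUBIC)[:600]
cv2.imwrite('pics/c1.png',a[:,:,::-1])
b=cv2.resize(it[140:260,335:525],None,fx=4,fy=4,interpolation=cv2.INTER_CUBIC)
cv2.imwrite('pics/c2.png',b[:,:,::-1])
E
```

```text
top
red [248.9, 125.7] [240, 117, 17, 18, 178] [792. 189.]
red [415.6, 242.0] [411, 237, 10, 11, 86] [ 473. -234.]
red [188.0, 294.8] [184, 289, 8, 11, 70] [356. 344.]
orange [352.1, 85.1] [347, 80, 11, 12, 90] [897. -89.]
orange [367.7, 98.9] [364, 95, 8, 9, 61] [ 856. -129.]
orange [1.8, 220.0] [0, 195, 7, 43, 156] [558. 857.]
orange [216.6, 213.4] [206, 203, 22, 22, 393] [560. 273.]
orange [302.5, 261.4] [294, 254, 17, 16, 198] [432.  53.]
yellow [491.6, 188.7] [489, 186, 6, 6, 27] [ 604. -440.]
yellow [184.5, 207.1] [174, 196, 22, 23, 387] [579. 357.]
yellow [299.5, 203.5] [292, 196, 16, 16, 209] [580.  58.]
green [368.2, 111.4] [365, 107, 7, 9, 49] [ 821. -129.]
green [353.1, 112.3] [350, 109, 7, 8, 47] [820. -89.]
green [305.4, 235.8] [298, 229, 15, 15, 174] [496.  45.]
green [226.3, 245.2] [216, 235, 22, 21, 360] [478. 247.]
blue [397.2, 83.8] [393, 79, 10, 11, 78] [ 897. -210.]
blue [412.2, 83.5] [408, 79, 10, 11, 75] [ 897. -251.]
blue [382.2, 84.2] [378, 80, 10, 10, 74] [ 897. -170.]
blue [413.1, 97.1] [410, 93, 8, 9, 56] [ 858. -251.]
blue [382.8, 98.0] [380, 94, 7, 9, 55]
[... 1112 characters left out ...]
 225, 14, 15, 175] [496.  50.]
green [368.3, 299.5] [357, 288, 24, 24, 433] [474. 240.]
blue [424.0, 29.1] [416, 19, 16, 19, 117] [  233. -1077.]
blue [241.1, 143.2] [234, 131, 15, 26, 180] [ 893. -268.]
blue [254.1, 139.0] [249, 132, 11, 17, 104] [ 854. -291.]
blue [266.1, 135.9] [262, 132, 9, 9, 62] [ 817. -310.]
blue [250.2, 153.0] [247, 150, 7, 7, 42] [ 854. -225.]
blue [261.3, 154.0] [258, 151, 7, 7, 40] [ 817. -223.]
blue [331.7, 201.5] [306, 199, 52, 5, 81] [580. -48.]
blue [273.0, 224.7] [265, 208, 16, 32, 178] [734.  46.]
blue [391.1, 223.0] [388, 217, 8, 12, 65] [414.  14.]
blue [237.9, 239.1] [234, 235, 9, 10, 54] [819. 100.]
blue [396.7, 326.3] [384, 314, 26, 26, 528] [410. 298.]
```

View pics/c1.png

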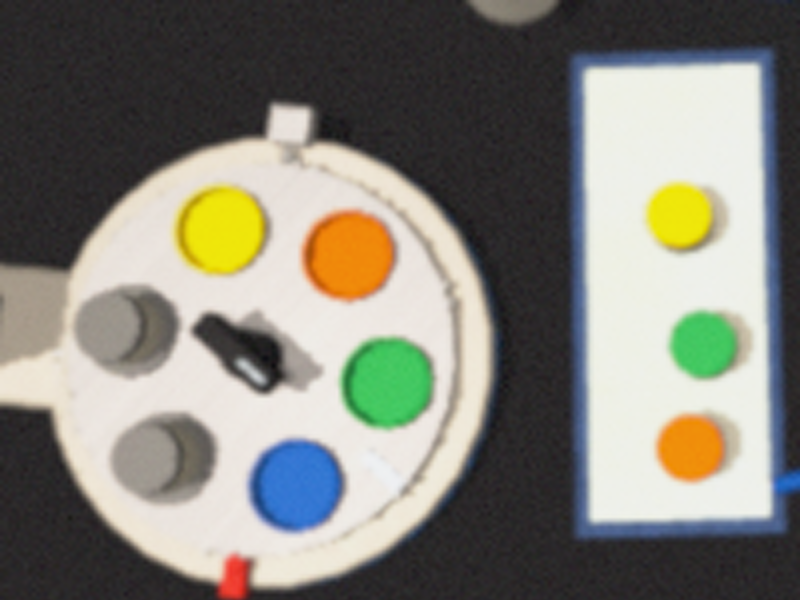

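View pics/c2.png

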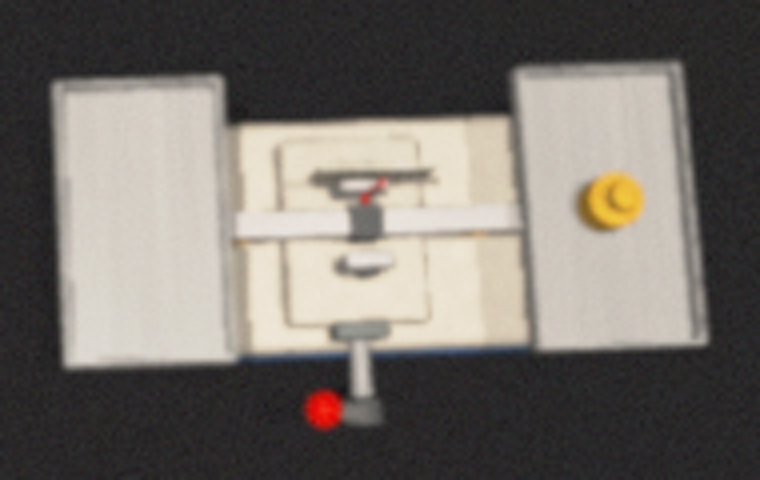

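The carousel's white mark is at top pixel (226,267), between the blue and green pockets, so the carousel is off home. The pan corners and the red knob are clear in the second crop.

```bash
python3 - <<'E'
from m import *
for c,p,q in [('yel',[299.5,203.5],[329.2,234.6]),('grn',[305.4,235.8],[360.7,231.9]),('org',[302.5,261.4],[385.1,237.2]),
 ('pO',[216.6,213.4],[332.6,307]),('pY',[184.5,207.1],[321.4,343.2]),('pG',[226.3,245.2],[368.3,299.5]),('pB',[203.6,270.9],[396.7,326.3]),('knob',[415.6,242],[373.5,144.5]),('ptr',[188,294.8],[424,349.4]),('pen',[329.8,269.4],[391.1,223])]:
    print(c,*tri(p,q), onz('top',[p],{'p':53,'k':107}.get(c[0],40)).round(1)[0],onz('side',[q],{'p':53,'k':107}.get(c[0],40)).round(1)[0])
P={}
for n,qs in (('top',[[216.6,213.4],[184.5,207.1],[226.3,245.2],[203.6,270.9]]),('side',[[332.6,307],[321.4,343.2],[368.3,299.5],[396.7,326.3]])):
    X=onz(n,qs,53)[:,:2]; A=np.c_[2*X,np.ones(4)]; s=np.linalg.lstsq(A,(X**2).sum(1),rcond=None)[0]
    r=np.sqrt(s[2]+s[0]**2+s[1]**2); d=X-s[:2]
    print(n,'axis',s[:2].round(1),'r',r.round(1),'ang OYGB',np.degrees(np.arctan2(d[:,1],d[:,0])).round(1)); 
    C=s[:2]
    for nm,px,z in ([('mark',[226,267.5],52),('ptr',[188,294.8],55)] if n=='top' else [('mark',[392,303],52),('ptr',[424,349.4],55)]):
        w=onz(n,[px],z)[0,:2]-C; print(nm,np.degrees(np.arctan2(w[1],w[0])).round(1),np.hypot(*w).round(1))
for nm,cs in (('S',[(52,82),(222,76),(240,358),(66,366)]),('W',[(513,68),(682,62),(706,344),(536,350)])):
    X=onz('top',np.array(cs)/4+[335,140],124); print(nm,X.round(1).tolist(),X.mean(0).round(1))
    e=X[0]-X[3]; f=X[1]-X[2]; print(np.degrees(np.arctan2(e[1],e[0])),np.degrees(np.arctan2(f[1],f[0])),np.hypot(*e[:2]),np.hypot(*(X[0]-X[1])[:2]))
E
```

```text
yel [580.3  58.8  30.4] 1.4 [579.7  58.1  40. ] [579.3  65.4  40. ]
grn [496.1  45.1  33.4] 1.5 [496.4  44.6  40. ] [495.8  49.7  40. ]
org [430.9  54.2  29.7] 2.5 [432.1  53.2  40. ] [431.1  61.3  40. ]
pO [557.8 269.9  50.7] 2.1 [558.5 269.2  53. ] [556.7 271.   53. ]
pY [576.3 353.3  51.1] 1.9 [577.  352.5  53. ] [575.3 354.1  53. ]
pG [476.3 244.6  50.5] 2.2 [477.3 243.8  53. ] [475.5 245.9  53. ]
pB [413.4 302.   50.3] 2.3 [414.5 300.9  53. ] [412.7 303.3  53. ]
knob [ 469.1 -221.1  108.5] 1.5 [ 469.9 -221.5  107. ] [ 468.2 -222.6  107. ]
ptr [355.  343.9  41. ] 1.4 [356.4 339.8  53. ] [357.1 348.   53. ]
pen [408.6 -14.6   1.4] 2.2 [410.5 -15.1  53. ] [416.   23.1  53. ]
top axis [495.7 326.9] r 85.3 ang OYGB [ -42.6   17.5 -102.5 -162.2]
mark -132.0 110.8
ptr 175.0 139.8
side axis [494.  328.9] r 85.2 ang OYGB [ -42.7   17.2 -102.6 -162.5]
mark -132.5 108.0
ptr 171.8 137.8
S [[669.4, -66.7, 124.0], [670.1, -169.3, 124.0], [500.0, -171.4, 124.0], [498.3, -68.9, 124.0]] [ 584.4 -119.1  124. ]
0.7491702527170777 0.7097263520767109 171.13131667465944 102.60022892993926
W [[670.1, -345.9, 124.0], [671.1, -449.8, 124.0], [499.7, -448.7, 124.0], [499.4, -346.7, 124.0]] [ 585.1 -397.8  124. ]
0.25627449989934464 -0.3833820109820589 170.75873384255092 103.91704139810085
```

The carousel axis is near (495,328). The mark stands about +54° from the pointer. The pan centres are near (584,-119) and (585,-398), and the jars fit their expected heights. I'll square the tool up and travel above the yellow jar.

Request:
send_rows --commands "0 0 0 0 -7.12 0; 0 0 0 0 -7.12 0; 0 0 0 0 0 0" --gripper 0.32 --squeeze 15

```text
t: 0.4
tcp_pos: [160.1, 629.8, 404.2]
tcp_rot: [-1.209, -1.208, 1.21]
ft_force: [0.0, 0.6, 0.1]
gripper_width: 73.8
```

Request:
send_rows --commands "-3.57 0 -2.62 0 0 0;-3.57 0 -2.62 0 0 0;-3.57 0 -2.62 0 0 0;-3.57 0 -2.62 0 0 0;-3.57 0 -2.62 0 0 0"

```text
t: 0.9
tcp_pos: [291.8, 449.8, 404.6]
tcp_rot: [-1.211, -1.206, 1.207]
ft_force: [0.5, 0.1, -0.6]
gripper_width: 64.2
```

Request:
send_rows --commands "-3.57 0 -2.62 0 0 0;-3.57 0 -2.62 0 0 0;-3.57 0 -2.62 0 0 0;-3.57 0 -2.62 0 0 0;-3.57 0 -2.62 0 0 0"

```text
t: 1.4
tcp_pos: [422.7, 271.3, 404.7]
tcp_rot: [-1.211, -1.206, 1.206]
ft_force: [1.0, 0.5, 0.6]
gripper_width: 64.0
```

Request:
send_rows --commands "-3.57 0 -2.62 0 0 0;-3.57 0 -2.62 0 0 0;-3.57 0 -2.62 0 0 0;-3.57 0 -2.62 0 0 0;-3.57 0 -2.62 0 0 0"

```text
t: 1.9
tcp_pos: [553.7, 92.7, 404.6]
tcp_rot: [-1.211, -1.206, 1.206]
ft_force: [0.3, -0.7, 0.7]
gripper_width: 63.7
```

```bash
cat >> m.py <<'E'
def jars(z=40,amin=60):
    for n in ('top','side'):
        im=cams.grab_frame(n)
        for c,p,s in blobs(n,im,amin):
            if c in('yellow','green','orange'):
                w=onz(n,[p],z)[0]
                if 380<w[0]<700 and -500<w[1]<420: print(n,c,p,s[2:],w[:2].round(1))
    s=bot.read_state(); print('t',round(s['t'],2),'tcp',s['tcp_pos'].round(1) if hasattr(s['tcp_pos'],'round') else s['tcp_pos'])
E
python3 -c "
from m import *
jars()"
```

```text
top orange [208.5, 214.3] [6, 16, 68] [558.3 293.7]
top orange [302.5, 261.4] [17, 16, 180] [432.1  53.2]
top yellow [184.6, 207.1] [22, 22, 388] [578.8 356.7]
top green [305.4, 235.8] [15, 15, 177] [496.4  44.6]
side orange [385.1, 237.2] [15, 15, 185] [431.1  61.3]
side orange [332.6, 306.9] [25, 25, 488] [556.8 265.3]
side yellow [329.1, 234.7] [15, 16, 162] [579.5  65.7]
side yellow [321.4, 343.2] [26, 28, 577] [575.7 349.9]
side green [360.7, 231.8] [14, 15, 171] [495.8  49.4]
side green [368.3, 299.4] [24, 24, 431] [474.3 239.8]
t 2.0 tcp [555.8  87.6 404.5]
```

Request:
send_rows --commands "-3.59 0 -2.69 0 0 0;0 4 0 0 0 0;0 4.5 0 0 0 0;0 4 0 0 0 0;0 0 0 0 0 0"

```text
t: 2.5
tcp_pos: [577.1, 58.8, 274.8]
tcp_rot: [-1.203, -1.199, 1.214]
ft_force: [-0.5, 0.7, -0.1]
gripper_width: 63.6
```

Request:
send_rows --commands "0 0 0 0 0 0;0 0 0 0 0 0"

```text
t: 2.7
tcp_pos: [580.7, 58.9, 281.8]
tcp_rot: [-1.212, -1.212, 1.207]
ft_force: [0.3, 0.2, 0.7]
gripper_width: 63.9
```

Request:
send_rows --commands "0 2.5 0 0 0 0;0 2.5 0 0 0 0;0 1.7 0 0 0 0;0 0 0 0 0 0;0 0 0 0 0 0"

```text
t: 3.2
tcp_pos: [580.6, 58.7, 214.5]
tcp_rot: [-1.211, -1.211, 1.207]
ft_force: [0.4, -0.1, -0.4]
gripper_width: 63.8
```

Request:
send_rows --commands "0 0 0 0 0 0;0 0 0 0 0 0;0 0 0 0 0 0;0 0 0 0 0 0" --gripper 0.7 --squeeze 12

```text
t: 3.6
tcp_pos: [580.2, 58.6, 213.7]
tcp_rot: [-1.21, -1.21, 1.208]
ft_force: [-1.3, 0.2, 6.0]
gripper_width: 43.6
```

Request:
send_rows --commands "0 0 0 0 0 0;0 0 0 0 0 0"

```text
t: 3.8
tcp_pos: [580.2, 58.6, 213.7]
tcp_rot: [-1.21, -1.21, 1.208]
ft_force: [-1.5, 0.2, 6.4]
gripper_width: 44.0
```

Request:
send_rows --commands "0 -2 0 0 0 0;0 -4 0 0 0 0;0 -4 0 0 0 0;0 -4 0 0 0 0;0 -3 0 0 0 0"

```text
t: 4.3
tcp_pos: [579.8, 58.4, 385.2]
tcp_rot: [-1.211, -1.21, 1.208]
ft_force: [0.4, -0.1, -1.1]
gripper_width: 43.4
```

Request:
send_rows --commands "-3.55 0 -1.16 0 0 0;-3.55 0 -1.16 0 0 0;-3.55 0 -1.16 0 0 0;-3.55 0 -1.16 0 0 0;-3.55 0 -1.16 0 0 0"

```text
t: 4.8
tcp_pos: [637.8, -120.5, 382.6]
tcp_rot: [-1.209, -1.209, 1.209]
ft_force: [0.6, 0.6, -1.0]
gripper_width: 43.5
```

Request:
send_rows --commands "0 0 0 0 0 0;0 0 0 0 0 0;0 0 0 0 0 0"

```text
t: 5.1
tcp_pos: [637.5, -117.5, 382.4]
tcp_rot: [-1.207, -1.21, 1.21]
ft_force: [0.4, 1.5, -0.8]
gripper_width: 43.4
```

Request:
send_rows --commands "0 2 0 0 0 0;0 2 0 0 0 0;0 1.1 0 0 0 0;0 0.3 0 0 0 0;0 0.2 0 0 0 0"

```text
t: 5.6
tcp_pos: [637.8, -118.2, 326.9]
tcp_rot: [-1.208, -1.21, 1.209]
ft_force: [0.1, 0.7, 0.8]
gripper_width: 43.6
```

Request:
send_rows --commands "0 0 0 0 0 0;0 0 0 0 0 0;0 0.1 0 0 0 0;0 0 0 0 0 0"

```text
t: 6.0
tcp_pos: [638.1, -119.2, 326.3]
tcp_rot: [-1.211, -1.21, 1.208]
ft_force: [1.2, -0.5, 1.2]
gripper_width: 43.7
```

Request:
send_rows --commands "0 0 0 0 0 0;0 0 0 0 0 0;0 0 0 0 0 0" --gripper 0.4

```text
t: 6.3
tcp_pos: [637.7, -119.1, 325.6]
tcp_rot: [-1.209, -1.209, 1.209]
ft_force: [0.1, -0.5, -0.6]
gripper_width: 56.3
```

Request:
send_rows --commands "0 -2 0 0 0 0;0 -4 0 0 0 0;0 0 0 0 0 0;3 0 2 0 0 0;3 0 2 0 0 0"

```text
t: 6.8
tcp_pos: [597.2, -59.3, 385.3]
tcp_rot: [-1.211, -1.207, 1.207]
ft_force: [0.6, 0.5, -0.2]
gripper_width: 56.6
```

```bash
python3 -c "
from m import *
jars()"
```

```text
top orange [216.6, 213.4] [22, 22, 393] [560.1 272.6]
top orange [302.4, 261.5] [17, 16, 214] [431.9  53.5]
top yellow [184.5, 207.1] [22, 22, 387] [578.8 356.9]
top green [305.4, 235.7] [16, 15, 179] [496.6  44.6]
top green [226.3, 245.2] [22, 21, 363] [477.8 246.9]
side orange [385.1, 237.2] [15, 15, 189] [431.1  61.3]
side orange [332.6, 307.0] [25, 25, 489] [556.8 265.6]
side yellow [321.4, 343.2] [26, 28, 578] [575.7 349.9]
side green [360.6, 231.9] [14, 15, 172] [496.1  49.8]
side green [368.2, 299.4] [24, 24, 431] [474.5 239.8]
t 6.9 tcp [595.7 -54.1 385.2]
```

Request:
send_rows --commands "2.6 0 2.54 0 0 0;2.6 0 2.54 0 0 0;2.6 0 2.54 0 0 0;2.59 0 2.54 0 0 0;0 2 0 0 0 0" --gripper 0.32

```text
t: 7.4
tcp_pos: [494.4, 48.2, 367.0]
tcp_rot: [-1.206, -1.215, 1.21]
ft_force: [0.9, 0.1, 0.1]
gripper_width: 63.8
```

Request:
send_rows --commands "0 4 0 0 0 0;0 4 0 0 0 0;0 2 0 0 0 0;0 0 0 0 0 0;0 0 0 0 0 0"

```text
t: 7.9
tcp_pos: [496.6, 44.6, 265.7]
tcp_rot: [-1.21, -1.208, 1.209]
ft_force: [0.8, -0.0, 0.1]
gripper_width: 64.0
```

Request:
send_rows --commands "0 2.5 0 0 0 0;0 2 0 0 0 0;0 0.7 0 0 0 0;0 0 0 0 0 0;0 0 0 0 0 0"

```text
t: 8.4
tcp_pos: [496.8, 44.9, 214.8]
tcp_rot: [-1.211, -1.21, 1.208]
ft_force: [-0.2, -0.0, -0.2]
gripper_width: 63.8
```

Request:
send_rows --commands "0 0 0 0 0 0;0 0 0 0 0 0;0 0 0 0 0 0;0 0 0 0 0 0;0 0 0 0 0 0" --gripper 0.7

```text
t: 8.9
tcp_pos: [496.4, 45.0, 214.2]
tcp_rot: [-1.21, -1.21, 1.208]
ft_force: [-1.0, 0.8, 6.1]
gripper_width: 43.4
```

Request:
send_rows --commands "0 -2 0 0 0 0;0 -4 0 0 0 0;0 -4 0 0 0 0;0 -4 0 0 0 0;0 -3 0 0 0 0"

```text
t: 9.4
tcp_pos: [496.1, 44.8, 386.0]
tcp_rot: [-1.211, -1.21, 1.208]
ft_force: [-0.1, -0.0, -0.6]
gripper_width: 43.7
```

Request:
send_rows --commands "-3.28 0 -1.75 0 0 0;-3.28 0 -1.75 0 0 0;-3.28 0 -1.75 0 0 0;-3.28 0 -1.75 0 0 0;-3.28 0 -1.75 0 0 0"

```text
t: 9.9
tcp_pos: [583.9, -120.5, 383.4]
tcp_rot: [-1.209, -1.209, 1.209]
ft_force: [0.6, 0.3, 0.0]
gripper_width: 43.9
```

Request:
send_rows --commands "0 0 0 0 0 0;0 0 0 0 0 0;0 0 0 0 0 0;0 0 0 0 0 0"

```text
t: 10.3
tcp_pos: [583.3, -117.5, 383.6]
tcp_rot: [-1.207, -1.211, 1.21]
ft_force: [-0.1, 0.3, -0.1]
gripper_width: 43.9
```

```bash
python3 -c "
from m import *
jars(150)
iS=save('side','s1.png'); cv2.imwrite('pics/s1c.png',cv2.resize(iS[80:280,220:480],None,fx=3,fy=3)[:,:,::-1])"
```

```text
top orange [216.6, 213.4] [22, 22, 393] [547.  243.6]
top orange [302.5, 261.5] [17, 16, 200] [431.5  46. ]
top yellow [184.5, 207.1] [22, 22, 387] [563.9 319.6]
top green [226.3, 245.2] [22, 21, 362] [472.9 220.5]
side orange [385.0, 237.2] [15, 15, 188] [447.1 134.9]
side orange [332.6, 307.0] [25, 25, 487] [555.8 312. ]
side yellow [313.3, 155.5] [16, 15, 160] [ 637.8 -117.6]
side yellow [321.4, 343.2] [26, 28, 577] [572.2 385.2]
side green [368.2, 299.4] [24, 24, 430] [484.5 289.7]
t 10.4 tcp [ 583.4 -117.9  383.8]
```

View pics/s1c.png

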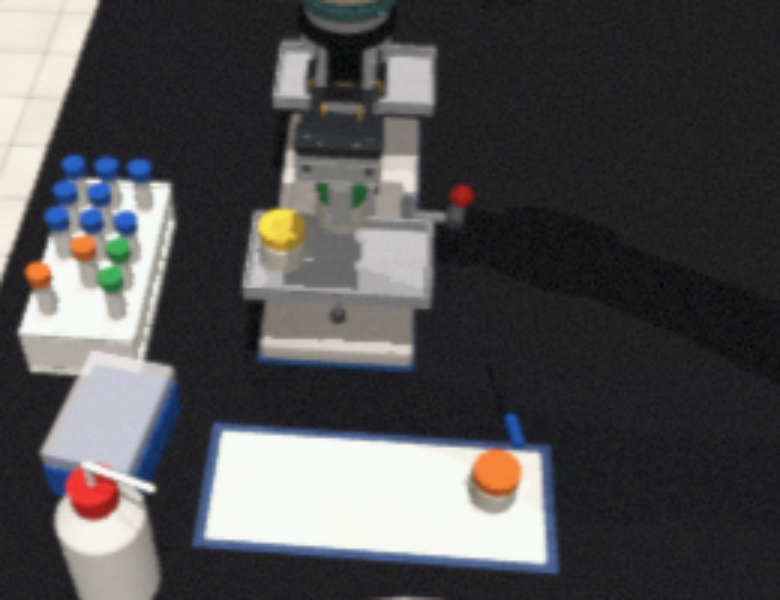

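The yellow jar stands upright on the pan (side view, about (313,155)). The green jar hangs in the gripper above the pan's middle. The orange jar is still on the mat at (385,237).

Request:
send_rows --commands "0 2 0 0 0 0;0 2 0 0 0 0;0 1.1 0 0 0 0;0 0.3 0 0 0 0;0 0.2 0 0 0 0"

```text
t: 10.95
tcp_pos: [583.8, -119.0, 327.8]
tcp_rot: [-1.209, -1.209, 1.209]
ft_force: [0.2, -0.0, -1.2]
gripper_width: 43.6
```

Request:
send_rows --commands "0 0 0 0 0 0;0 0 0 0 0 0;0 0.15 0 0 0 0;0 0 0 0 0 0"

```text
t: 11.35
tcp_pos: [583.9, -119.2, 326.6]
tcp_rot: [-1.21, -1.21, 1.208]
ft_force: [0.1, 0.6, 1.1]
gripper_width: 43.5
```

Request:
send_rows --commands "0 0 0 0 0 0;0 0 0 0 0 0;0 0 0 0 0 0" --gripper 0.4

```text
t: 11.65
tcp_pos: [583.6, -119.1, 326.2]
tcp_rot: [-1.209, -1.209, 1.209]
ft_force: [-0.3, 0.1, 0.5]
gripper_width: 56.4
```

Request:
send_rows --commands "0 -2 0 0 0 0;0 -4 0 0 0 0;0 0 0 0 0 0;3 0 2 0 0 0;3 0 2 0 0 0"

```text
t: 12.15
tcp_pos: [543.1, -59.2, 385.9]
tcp_rot: [-1.211, -1.207, 1.207]
ft_force: [-0.0, 1.6, 0.2]
gripper_width: 56.5
```

```bash
python3 -c "
from m import *
jars(40)"
```

```text
top orange [216.6, 213.3] [22, 22, 392] [560.3 272.6]
top orange [302.4, 261.5] [17, 16, 208] [431.9  53.5]
top yellow [184.6, 207.1] [22, 22, 388] [578.8 356.7]
top green [226.3, 245.2] [22, 21, 361] [477.8 246.9]
side orange [385.1, 237.2] [15, 15, 188] [431.1  61.3]
side orange [332.6, 307.0] [25, 25, 487] [556.8 265.6]
side yellow [313.5, 155.8] [16, 14, 171] [ 650.5 -228.7]
side yellow [321.4, 343.2] [26, 28, 577] [575.7 349.9]
side green [331.1, 157.7] [12, 12, 94] [ 594.3 -224.6]
side green [368.3, 299.4] [24, 24, 431] [474.3 239.8]
t 12.25 tcp [541.4 -54.7 385.7]
```

Request:
send_rows --commands "2.82 0 2.8 0 0 0;2.82 0 2.8 0 0 0;2.82 0 2.8 0 0 0;2.82 0 2.82 0 0 0;0 2 0 0 0 0" --gripper 0.32

```text
t: 12.75
tcp_pos: [429.3, 56.8, 367.3]
tcp_rot: [-1.206, -1.215, 1.211]
ft_force: [0.9, 0.5, 0.4]
gripper_width: 63.6
```

Request:
send_rows --commands "0 4 0 0 0 0;0 4 0 0 0 0;0 2 0 0 0 0;0 0 0 0 0 0;0 0 0 0 0 0"

```text
t: 13.25
tcp_pos: [431.8, 53.5, 266.2]
tcp_rot: [-1.209, -1.208, 1.209]
ft_force: [1.2, -0.3, 0.4]
gripper_width: 64.0
```

Request:
send_rows --commands "0 2.5 0 0 0 0;0 2 0 0 0 0;0 0.7 0 0 0 0;0 0 0 0 0 0;0 0 0 0 0 0"

```text
t: 13.75
tcp_pos: [433.0, 53.5, 217.6]
tcp_rot: [-1.209, -1.207, 1.21]
ft_force: [-0.8, 0.7, -0.5]
gripper_width: 63.4
```

Request:
send_rows --commands "0 0 0 0 0 0;0 0 0 0 0 0;0 0 0 0 0 0;0 0 0 0 0 0;0 0 0 0 0 0" --gripper 0.7

```text
t: 14.25
tcp_pos: [432.6, 54.0, 217.1]
tcp_rot: [-1.208, -1.207, 1.211]
ft_force: [-0.1, 0.0, 5.8]
gripper_width: 43.7
```

Request:
send_rows --commands "0 -2 0 0 0 0;0 -4 0 0 0 0;0 -4 0 0 0 0;0 -4 0 0 0 0;0 -3 0 0 0 0"

```text
t: 14.75
tcp_pos: [432.8, 54.0, 388.8]
tcp_rot: [-1.208, -1.207, 1.211]
ft_force: [0.4, 0.8, 0.4]
gripper_width: 43.6
```

Request:
send_rows --commands "-3.46 0 -1.95 0 0 0;-3.46 0 -1.95 0 0 0;-3.46 0 -1.95 0 0 0;-3.46 0 -1.95 0 0 0;-3.46 0 -1.95 0 0 0"

```text
t: 15.25
tcp_pos: [530.7, -120.5, 386.2]
tcp_rot: [-1.206, -1.206, 1.212]
ft_force: [1.1, 0.6, -0.5]
gripper_width: 43.5
```

Request:
send_rows --commands "0 0 0 0 0 0;0 0 0 0 0 0;0 0 0 0 0 0;0 0 0 0 0 0; 0 0 0 0 0 0"

```text
t: 15.75
tcp_pos: [530.2, -118.0, 386.5]
tcp_rot: [-1.206, -1.207, 1.213]
ft_force: [0.3, -0.0, -1.1]
gripper_width: 43.6
```

```bash
python3 -c "
from m import *
jars(150)"
```

```text
top orange [216.6, 213.4] [22, 22, 393] [547.  243.6]
top yellow [184.6, 207.1] [22, 22, 388] [563.9 319.4]
top green [226.3, 245.2] [22, 21, 361] [472.9 220.5]
side orange [332.6, 307.0] [25, 25, 489] [555.8 312. ]
side yellow [313.4, 155.7] [16, 14, 167] [ 637.4 -116.9]
side yellow [321.5, 343.2] [26, 28, 577] [572.1 385.1]
side green [333.2, 157.0] [14, 13, 146] [ 582.8 -116.2]
side green [368.3, 299.4] [24, 24, 433] [484.3 289.6]
t 15.85 tcp [ 530.3 -118.4  386.5]
```

Request:
send_rows --commands "0 2 0 0 0 0;0 2 0 0 0 0;0 1.0 0 0 0 0;0 0.3 0 0 0 0;0 0.2 0 0 0 0"

```text
t: 16.35
tcp_pos: [530.5, -119.0, 331.5]
tcp_rot: [-1.207, -1.206, 1.212]
ft_force: [-0.6, -0.6, -0.3]
gripper_width: 43.7
```

Request:
send_rows --commands "0 0 0 0 0 0;0 0.1 0 0 0 0;0 0.1 0 0 0 0;0 0 0 0 0 0"

```text
t: 16.75
tcp_pos: [530.4, -119.2, 329.7]
tcp_rot: [-1.208, -1.206, 1.211]
ft_force: [0.3, -0.3, -0.2]
gripper_width: 43.8
```

Request:
send_rows --commands "0 0 0 0 0 0;0 0 0 0 0 0;0 0 0 0 0 0" --gripper 0.4

```text
t: 17.05
tcp_pos: [530.3, -119.1, 329.4]
tcp_rot: [-1.207, -1.206, 1.212]
ft_force: [0.5, -0.3, 0.5]
gripper_width: 55.6
```

Request:
send_rows --commands "0 -2 0 0 0 0;0 -4 0 0 0 0;0 0 0 0 0 0;0 0 4 0 0 0;0 0 4 0 0 0"

```text
t: 17.55
tcp_pos: [449.8, -118.9, 389.3]
tcp_rot: [-1.207, -1.207, 1.211]
ft_force: [-0.0, -0.4, 0.9]
gripper_width: 56.2
```

Request:
send_rows --commands "0 0 4 0 0 0;0 0 0 0 0 0;0 0 0 0 0 0;0 0 0 0 0 0" --gripper 1

```text
t: 17.95
tcp_pos: [411.7, -119.1, 390.0]
tcp_rot: [-1.208, -1.207, 1.211]
ft_force: [0.3, -0.1, -0.1]
gripper_width: 27.9
```

```bash
python3 -c "
from m import *
jars(150)
i=save('top','t2.png'); s=save('side','s2.png')
print([b for b in blobs('top',i,40)+blobs('side',s,40) if b[0]=='red'])
a=cv2.resize(i[140:270,330:530],(800,520)[:2]); cv2.imwrite('pics/t2c.png',a[:,:,::-1])"
```

```text
top orange [216.6, 213.4] [22, 22, 393] [547.  243.6]
top orange [373.8, 216.7] [19, 19, 278] [ 529.1 -120.2]
top yellow [371.6, 170.4] [19, 18, 274] [ 637.9 -119.9]
top yellow [184.6, 207.1] [22, 22, 388] [563.9 319.4]
top green [372.7, 193.1] [18, 17, 232] [ 584.1 -120.1]
top green [226.4, 245.2] [22, 21, 362] [472.9 220.2]
side orange [353.2, 158.6] [16, 14, 173] [ 528.  -114.4]
side orange [332.6, 307.0] [25, 25, 488] [555.8 312. ]
side yellow [313.4, 156.0] [16, 13, 162] [ 637.3 -115.7]
side yellow [321.4, 343.2] [26, 28, 577] [572.2 385.2]
side green [333.2, 157.5] [15, 12, 142] [ 582.7 -114.3]
side green [368.2, 299.4] [24, 24, 433] [484.5 289.7]
t 18.05 tcp [ 411.7 -119.   389.8]
[('red', [248.9, 125.6], [240, 117, 17, 18, 180]), ('red', [188.0, 294.8], [184, 289, 8, 12, 71]), ('red', [373.6, 144.7], [370, 141, 8, 8, 47]), ('red', [250.5, 244.8], [243, 236, 16, 17, 188]), ('red', [424.0, 349.5], [418, 345, 13, 11, 101])]
```

View pics/t2c.png

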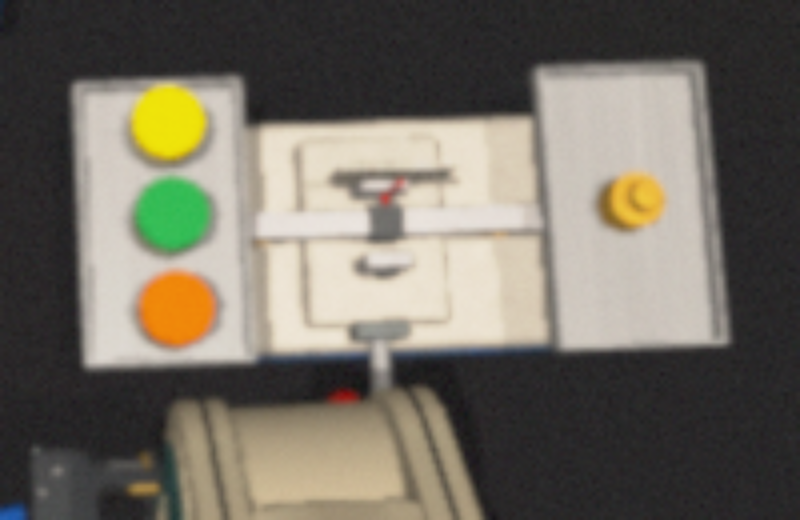

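All three jars stand inside the pan, at about (638, 584 and 530, -120), with the lever home. Next I'll bring the closed fingers down on the +y side of the knob.

Request:
send_rows --commands "-2.95 0 -2.9 0 0 0;-2.95 0 -2.9 0 0 0;0 0 0 0 0 0;0 3 0 0 0 0;0 3 0 0 0 0"

```text
t: 18.65
tcp_pos: [468.7, -178.0, 329.2]
tcp_rot: [-1.209, -1.207, 1.211]
ft_force: [-0.7, 0.8, -0.4]
gripper_width: -0.0
```

Request:
send_rows --commands "0 2.5 0 0 0 0;0 1.4 0 0 0 0;0 0 0 0 0 0;0 0 0 0 0 0;0 0 0 0 0 0"

```text
t: 19.15
tcp_pos: [468.5, -178.0, 291.5]
tcp_rot: [-1.208, -1.207, 1.211]
ft_force: [-0.2, 0.5, 0.4]
gripper_width: 0.7
```

Request:
send_rows --commands "-1 0 0 0 0 0;-1 0 0 0 0 0;0 0 0 0 0 0;0 0 0 0 0 0"

```text
t: 19.55
tcp_pos: [468.0, -199.0, 290.8]
tcp_rot: [-1.208, -1.205, 1.211]
ft_force: [0.6, -0.3, -0.5]
gripper_width: 0.4
```

```bash
python3 -c "
from m import *
s=save('side','s3.png'); cv2.imwrite('pics/s3c.png',cv2.resize(s[80:220,290:460],(800,659))[:600,:,::-1])
print([b for b in blobs('side',s,20) if b[0]=='red'])"
```

```text
[('red', [250.5, 244.9], [243, 236, 16, 17, 188]), ('red', [423.9, 349.3], [418, 345, 12, 11, 100])]
```

View pics/s3c.png

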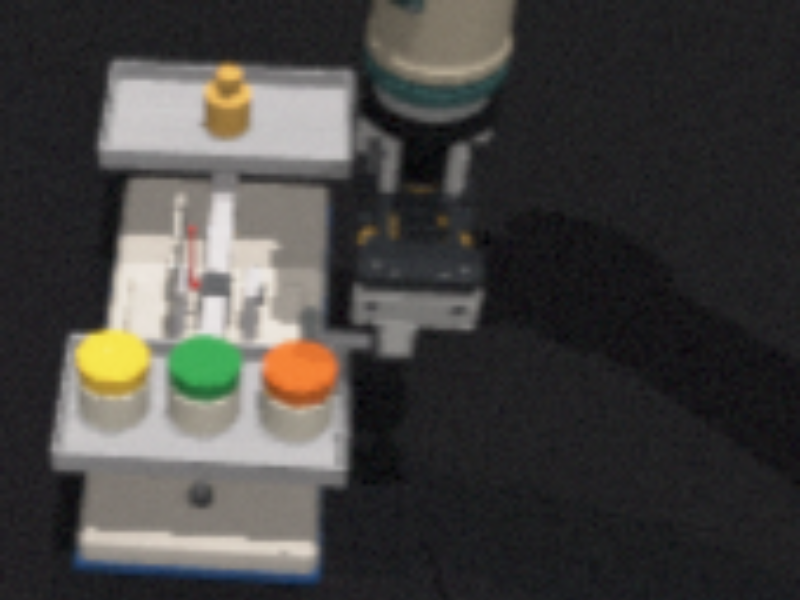

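The fingers are just in front of the knob and clear of the pan and jars. I'll push toward -y.

Request:
send_rows --commands "-1 0 0 0 0 0;-1 0 0 0 0 0;-1 0 0 0 0 0"

```text
t: 19.9
tcp_pos: [468.3, -228.8, 290.8]
tcp_rot: [-1.207, -1.207, 1.212]
ft_force: [0.6, 2.2, 2.9]
gripper_width: 0.6
```

Request:
send_rows --commands "-1 0 0 0 0 0;-1 0 0 0 0 0;-1 0 0 0 0 0"

```text
t: 20.2
tcp_pos: [467.8, -259.3, 290.3]
tcp_rot: [-1.207, -1.205, 1.211]
ft_force: [0.1, 1.7, -2.1]
gripper_width: 0.6
```

Request:
send_rows --commands "-0.7 0 0 0 0 0;0 0 0 0 0 0;0 0 0 0 0 0"

```text
t: 20.5
tcp_pos: [468.0, -265.9, 290.7]
tcp_rot: [-1.208, -1.205, 1.212]
ft_force: [0.1, -0.6, -0.7]
gripper_width: 0.2
```

Request:
send_rows --commands "-0.4 0 0 0 0 0;-0.3 0 0 0 0 0;0 0 0 0 0 0"

```text
t: 20.8
tcp_pos: [468.2, -272.2, 290.7]
tcp_rot: [-1.207, -1.206, 1.212]
ft_force: [-0.1, 2.4, 0.5]
gripper_width: 0.6
```

Request:
send_rows --commands "-0.3 0 0 0 0 0;0 0 0 0 0 0;0 0 0 0 0 0"

```text
t: 21.1
tcp_pos: [468.1, -275.2, 290.6]
tcp_rot: [-1.207, -1.206, 1.212]
ft_force: [0.8, 1.5, -1.5]
gripper_width: 0.5
```

Request:
send_rows --commands "-0.3 0 0 0 0 0;0 0 0 0 0 0;0 0 0 0 0 0"

```text
t: 21.4
tcp_pos: [468.1, -277.0, 290.6]
tcp_rot: [-1.205, -1.207, 1.211]
ft_force: [0.0, 4.8, -0.3]
gripper_width: 0.2
```

```bash
python3 -c "
from m import *
jars(150)
i=save('top','t4.png');s=save('side','s4.png'); cv2.imwrite('pics/s4c.png',np.hstack([cv2.resize(s[80:200,290:440],(400,320)),cv2.resize(i[140:260,340:490],(400,320))])[:,:,::-1])
"
```

```text
top orange [216.6, 213.3] [22, 22, 392] [547.3 243.6]
top orange [373.8, 216.7] [19, 19, 278] [ 529.1 -120.2]
top yellow [371.6, 170.3] [19, 19, 276] [ 638.2 -119.9]
top yellow [184.6, 207.1] [22, 23, 389] [563.9 319.4]
top green [372.7, 193.1] [18, 17, 233] [ 584.1 -120.1]
top green [226.3, 245.2] [22, 21, 364] [472.9 220.5]
side orange [353.1, 158.7] [16, 14, 175] [ 528.3 -114. ]
side orange [332.6, 307.0] [25, 25, 487] [555.8 312. ]
side yellow [313.4, 156.1] [16, 14, 165] [ 637.3 -115.3]
side yellow [321.4, 343.2] [26, 28, 577] [572.2 385.2]
side green [333.2, 157.6] [14, 12, 137] [ 582.6 -113.9]
side green [368.3, 299.4] [24, 24, 433] [484.3 289.6]
t 21.5 tcp [ 468.2 -277.   290.6]
```

View pics/s4c.png

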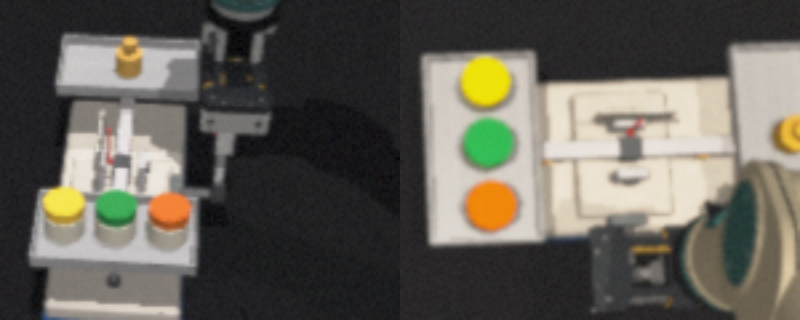

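Request:
send_rows --commands "-0.2 0 0 0 0 0;0 0 0 0 0 0;0 0 0 0 0 0"

```text
t: 21.9
tcp_pos: [468.2, -277.6, 290.5]
tcp_rot: [-1.202, -1.208, 1.21]
ft_force: [-0.0, 9.1, 1.5]
gripper_width: 0.5
```

Request:
send_rows --commands "0.5 0 0 0 0 0;1 0 0 0 0 0;1 -3 0 0 0 0;0 -3.5 0 0 0 0;0 -3 2 0 0 0"

```text
t: 22.4
tcp_pos: [450.4, -254.7, 387.6]
tcp_rot: [-1.21, -1.21, 1.212]
ft_force: [0.1, -0.3, -0.4]
gripper_width: 0.6
```

Request:
send_rows --commands "2 0 3 0 0 0;3 0 0 0 0 0;3 0 0 0 0 0;3 0 0 0 0 0;3 0 0 0 0 0"

```text
t: 22.9
tcp_pos: [418.3, -114.3, 386.2]
tcp_rot: [-1.21, -1.206, 1.211]
ft_force: [0.3, 0.4, 0.1]
gripper_width: 0.3
```

Request:
send_rows --commands "3 0 0 0 0 0;3 0 0 0 0 0;0 0 0 0 0 0;0 0 0 0 0 0;0 0 0 0 0 0"

```text
t: 23.4
tcp_pos: [418.5, -56.2, 385.8]
tcp_rot: [-1.209, -1.204, 1.211]
ft_force: [0.1, 0.6, 0.3]
gripper_width: 0.3
```

```bash
python3 -c "
from m import *
i=save('top','t5.png');s=save('side','s5.png')
a=[b[1] for b in blobs('top',i,20) if b[0]=='red'];b=[b[1] for b in blobs('side',s,20) if b[0]=='red'];print(a,b)
for p in a:
  if 380<p[0]<470: print(onz('top',[p],107),[tri(p,q) for q in b if q[1]<200])
"
```

```text
[[248.8, 125.6], [448.8, 240.5], [188.1, 294.9]] [[373.4, 128.2], [250.6, 244.8], [424.0, 349.4]]
[[ 471.02922929 -301.22156652  107.        ]] [(array([ 469.6, -302. ,  103.1]), np.float64(3.2))]
```

The knob now stands at y≈-301, which is fully over, and I met about 9 N at the stop. I'll let the beam rest while moving round to the -y side.

Request:
send_rows --commands "-4.1 0 0 0 0 0;-4.1 0 0 0 0 0;-4.1 0 0 0 0 0;-4.1 0 0 0 0 0;-4.1 0 0 0 0 0"

```text
t: 24.0
tcp_pos: [417.7, -262.9, 385.8]
tcp_rot: [-1.208, -1.204, 1.21]
ft_force: [0.5, 0.4, -0.3]
gripper_width: 0.3
```

Request:
send_rows --commands "-4.1 0 0 0 0 0;-4.2 0 0 0 0 0;0 0 -2.5 0 0 0;0 0 -2.6 0 0 0;0 0 0 0 0 0"

```text
t: 24.5
tcp_pos: [471.6, -343.7, 385.5]
tcp_rot: [-1.209, -1.208, 1.21]
ft_force: [-0.2, 0.4, 0.8]
gripper_width: 0.6
```

Request:
send_rows --commands "0 0 0 0 0 0;0 0 0 0 0 0;0 0 0 0 0 0;0 0 0 0 0 0;0 0 0 0 0 0"

```text
t: 25.0
tcp_pos: [469.1, -343.2, 386.0]
tcp_rot: [-1.207, -1.205, 1.212]
ft_force: [0.2, 0.2, -0.2]
gripper_width: 0.1
```

Request:
send_rows --commands "0 0 0 0 0 0;0 0 0 0 0 0;0 0 0 0 0 0;0 0 0 0 0 0;0 0 0 0 0 0"

```text
t: 25.5
tcp_pos: [469.5, -343.1, 385.8]
tcp_rot: [-1.207, -1.206, 1.212]
ft_force: [0.6, 0.3, 0.0]
gripper_width: 0.4
```

Request:
send_rows --commands "0 0 0 0 0 0;0 0 0 0 0 0;0 0 0 0 0 0;0 0 0 0 0 0;0 0 0 0 0 0"

```text
t: 26.0
tcp_pos: [469.5, -343.1, 385.8]
tcp_rot: [-1.207, -1.206, 1.212]
ft_force: [0.1, -0.6, 0.1]
gripper_width: 0.2
```

Request:
send_rows --commands "0 0 0 0 0 0;0 0 0 0 0 0;0 0 0 0 0 0;0 0 0 0 0 0;0 0 0 0 0 0"

```text
t: 26.5
tcp_pos: [469.5, -343.1, 385.8]
tcp_rot: [-1.207, -1.206, 1.212]
ft_force: [0.1, 0.5, -0.8]
gripper_width: 0.2
```

```bash
python3 -c "
from m import *
s=save('side','s6.png'); cv2.imwrite('pics/s6c.png',cv2.resize(s[80:200,290:440],(750,600))[:,:,::-1]);jars(150)
"
```

```text
top orange [216.6, 213.3] [22, 22, 392] [547.3 243.6]
top orange [373.8, 216.7] [19, 19, 278] [ 529.1 -120.2]
top yellow [371.6, 170.4] [19, 18, 273] [ 637.9 -119.9]
top yellow [184.6, 207.1] [22, 23, 389] [563.9 319.4]
top green [372.7, 193.1] [18, 17, 232] [ 584.1 -120.1]
top green [226.3, 245.2] [22, 21, 361] [472.9 220.5]
side orange [353.1, 158.7] [16, 14, 175] [ 528.3 -114. ]
side orange [332.6, 307.0] [25, 25, 488] [555.8 312. ]
side yellow [313.4, 156.3] [16, 14, 167] [ 637.2 -114.6]
side yellow [321.4, 343.2] [26, 28, 577] [572.2 385.2]
side green [333.2, 157.6] [14, 12, 141] [ 582.6 -113.9]
side green [368.3, 299.4] [24, 24, 429] [484.3 289.6]
t 26.65 tcp [ 469.5 -343.1  385.8]
```

View pics/s6c.png

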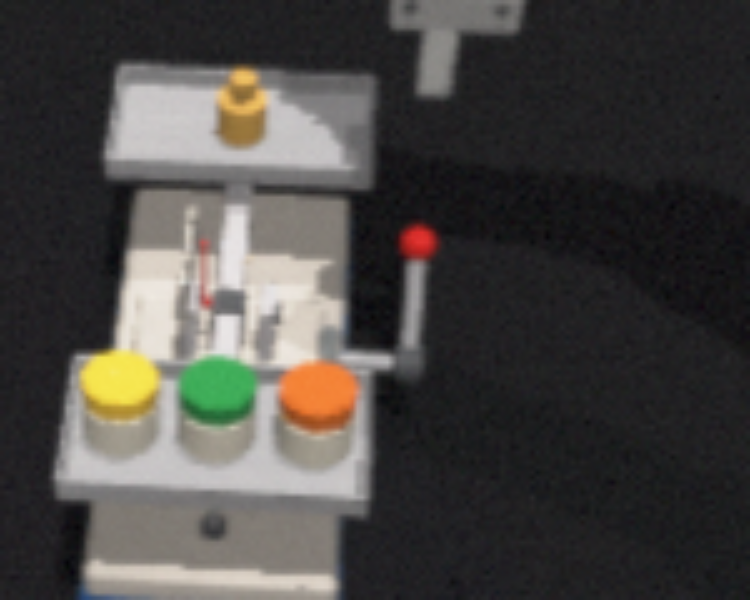

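The beam is free and at rest, with all jars upright and the lever over. I'll push the lever home from the -y side.

Request:
send_rows --commands "0 3 0 0 0 0;0 3 0 0 0 0;0 2.5 0 0 0 0;0 1 0 0 0 0;0 0 0 0 0 0"

```text
t: 27.15
tcp_pos: [468.8, -342.9, 289.7]
tcp_rot: [-1.204, -1.205, 1.212]
ft_force: [0.6, 0.1, -0.2]
gripper_width: 0.2
```

Request:
send_rows --commands "0 0 0 0 0 0;1 0 0 0 0 0;1 0 0 0 0 0;1 0 0 0 0 0;1 0 0 0 0 0"

```text
t: 27.65
tcp_pos: [469.7, -304.3, 292.7]
tcp_rot: [-1.214, -1.206, 1.213]
ft_force: [-0.4, -4.8, 3.7]
gripper_width: 0.2
```

Request:
send_rows --commands "1 0 0 0 0 0;1 0 0 0 0 0;1 0 0 0 0 0;1 0 0 0 0 0;0 0 0 0 0 0"

```text
t: 28.15
tcp_pos: [469.1, -260.7, 290.4]
tcp_rot: [-1.203, -1.208, 1.213]
ft_force: [0.5, 0.6, 0.0]
gripper_width: 0.3
```

Request:
send_rows --commands "0.8 0 0 0 0 0;0.5 0 0 0 0 0;0.3 0 0 0 0 0;0 0 0 0 0 0;0 0 0 0 0 0"

```text
t: 28.65
tcp_pos: [469.0, -246.9, 290.6]
tcp_rot: [-1.206, -1.206, 1.211]
ft_force: [-1.1, -1.4, -0.1]
gripper_width: 0.2
```

Request:
send_rows --commands "0.3 0 0 0 0 0;0 0 0 0 0 0;0.2 0 0 0 0 0;0 0 0 0 0 0;0 0 0 0 0 0"

```text
t: 29.15
tcp_pos: [469.2, -242.2, 290.7]
tcp_rot: [-1.207, -1.206, 1.212]
ft_force: [-0.3, -2.6, -0.5]
gripper_width: 0.5
```

Request:
send_rows --commands "0.2 0 0 0 0 0;0 0 0 0 0 0;0.2 0 0 0 0 0;0 0 0 0 0 0;0 0 0 0 0 0"

```text
t: 29.65
tcp_pos: [469.1, -238.1, 290.6]
tcp_rot: [-1.207, -1.206, 1.212]
ft_force: [1.3, -3.3, -1.7]
gripper_width: 0.2
```

Request:
send_rows --commands "0.1 0 0 0 0 0;0 0 0 0 0 0;0 0 0 0 0 0"

```text
t: 29.95
tcp_pos: [469.0, -237.7, 290.6]
tcp_rot: [-1.208, -1.205, 1.212]
ft_force: [0.3, -4.7, -3.3]
gripper_width: 0.4
```

Request:
send_rows --commands "0.2 0 0 0 0 0;0 0 0 0 0 0;0 0 0 0 0 0"

```text
t: 30.25
tcp_pos: [469.0, -237.1, 290.7]
tcp_rot: [-1.21, -1.204, 1.212]
ft_force: [0.4, -9.0, -4.7]
gripper_width: 0.6
```

Request:
send_rows --commands "-0.5 0 0 0 0 0;-1.5 0 0 0 0 0;0 -3.5 0 0 0 0;0 -3.5 0 0 0 0;0 -3 2 0 0 0"

```text
t: 30.75
tcp_pos: [451.4, -254.7, 392.5]
tcp_rot: [-1.208, -1.211, 1.21]
ft_force: [1.4, -0.1, 0.2]
gripper_width: 0.5
```

Request:
send_rows --commands "2 0 2 0 0 0;4 0 0 0 0 0;4 0 0 0 0 0;4 0 0 0 0 0;4 0 0 0 0 0"

```text
t: 31.25
tcp_pos: [429.3, -73.6, 391.0]
tcp_rot: [-1.207, -1.206, 1.211]
ft_force: [1.5, -0.2, -0.4]
gripper_width: 0.2
```

Request:
send_rows --commands "4 0 0 0 0 0;4 0 0 0 0 0;4 0 0 0 0 0;0 0 0 0 0 0;0 0 0 0 0 0" --gripper 0.5

```text
t: 31.75
tcp_pos: [429.5, 45.7, 390.7]
tcp_rot: [-1.205, -1.208, 1.214]
ft_force: [0.5, -0.4, -0.6]
gripper_width: 36.8
```

```bash
python3 -c "
from m import *
jars(150)
i=save('top','t7.png');s=save('side','s7.png')
a=[b[1] for b in blobs('top',i,20) if b[0]=='red'];b=[b[1] for b in blobs('side',s,20) if b[0]=='red'];print(a,b)
for p in a:
  if 380<p[0]<470: print(onz('top',[p],107),[tri(p,q) for q in b if q[1]<200])
"
```

```text
top orange [216.6, 213.4] [22, 22, 393] [547.  243.6]
top orange [373.8, 216.7] [19, 18, 277] [ 529.1 -120.2]
top yellow [371.6, 170.3] [19, 19, 274] [ 638.2 -119.9]
top yellow [184.6, 207.1] [22, 22, 388] [563.9 319.4]
top green [372.7, 193.1] [18, 17, 233] [ 584.1 -120.1]
top green [226.4, 245.2] [22, 21, 364] [472.9 220.2]
side orange [353.2, 158.6] [16, 14, 174] [ 528.  -114.4]
side orange [332.6, 307.0] [25, 25, 487] [555.8 312. ]
side yellow [313.4, 156.2] [16, 14, 166] [ 637.2 -114.9]
side yellow [321.5, 343.2] [26, 28, 577] [572.1 385.1]
side green [333.2, 157.4] [15, 12, 141] [ 582.7 -114.7]
side green [368.3, 299.4] [24, 24, 433] [484.3 289.6]
t 31.85 tcp [429.5  43.9 390.5]
[[248.9, 125.7], [413.0, 242.0], [188.1, 294.8]] [[373.8, 146.7], [250.6, 244.8], [423.8, 349.3]]
[[ 470.12301076 -215.34113272  107.        ]] [(array([ 468.7, -215.4,  105.2]), np.float64(3.1))]
```

The lever is fully home again (knob at y≈-215) and all jars still stand on the pan. Next I'll turn the carousel home while it's empty.

Request:
send_rows --commands "4.07 0 -0.93 0 0 0;4.07 0 -0.93 0 0 0;4.07 0 -0.93 0 0 0;4.07 0 -0.94 0 0 0;4.07 0 -0.94 0 0 0"

```text
t: 32.45
tcp_pos: [477.1, 248.6, 390.1]
tcp_rot: [-1.209, -1.204, 1.21]
ft_force: [1.3, 0.4, 0.4]
gripper_width: 47.1
```

Request:
send_rows --commands "4.07 0 -0.94 0 0 0;4.05 0 -0.94 0 0 0;0 0 0 0 -7.97 0;0 0 0 0 -7.97 0;0 0 0 0 -7.97 0"

```text
t: 32.95
tcp_pos: [495.8, 328.6, 389.5]
tcp_rot: [-0.977, -1.508, 1.515]
ft_force: [-0.1, 0.3, -0.4]
gripper_width: 47.1
```

Request:
send_rows --commands "0 0 0 0 -7.97 0;0 0 0 0 -7.97 0;0 0 0 0 -7.97 0;0 0 0 0 0 0;0 0 0 0 0 0"

```text
t: 33.45
tcp_pos: [495.7, 328.5, 389.8]
tcp_rot: [-0.691, -1.785, 1.79]
ft_force: [-0.6, -0.8, -0.4]
gripper_width: 46.9
```

```bash
cat >> h.py <<'E'
def delta(x,y,z,yaw=None):
    "TCP target -> shift in tool axes (cm), turn about tool y (deg) to bring tool x to world yaw; and tilt"
    s=bot.read_state(); M=R.from_rotvec(s['tcp_rot']).as_matrix(); p=np.array(s['tcp_pos'])
    a=np.degrees(np.arctan2(M[1,0],M[0,0])); t=np.degrees(np.arccos(-M[2,1]))
    print('pos',p.round(1),'yaw',a.round(2),'tilt',t.round(2),'q7',round(s['q'][6],2),'shift cm',(M.T@(np.array([x,y,z])-p)/10).round(2),'turn y',None if yaw is None else round(a-yaw,2),'f',np.array(s['ft_force']).round(1))
E
python3 -c "
from h import *
delta(494.9,327.9,272,137.8)"
```

```text
pos [495.7 328.5 389.8] yaw 137.52 tilt 0.26 q7 1.36 shift cm [-1.000e-02  1.178e+01  5.000e-02] turn y -0.28 f [-0.6 -0.8 -0.4]
```

Request:
send_rows --commands "0 4 0 0 0 0;0 4 0 0 0 0;0 2.5 0 0 0 0;0 1.2 0 0 0 0;0 0 0 0 0 0"

```text
t: 33.95
tcp_pos: [494.4, 329.0, 271.8]
tcp_rot: [-0.688, -1.785, 1.794]
ft_force: [0.3, 0.7, -0.1]
gripper_width: 47.1
```

Request:
send_rows --commands "0 0 0 0 0 0;0 0 0 0 0 0;0 0 0 0 0 0;0 0 0 0 0 0;0 0 0 0 0 0" --gripper 1 --squeeze 36

```text
t: 34.45
tcp_pos: [496.1, 329.1, 274.5]
tcp_rot: [-0.693, -1.791, 1.792]
ft_force: [4.2, -3.1, 5.9]
gripper_width: 30.3
```

```bash
python3 -c "
from h import *
delta(494.9,327.9,272,83.5); s=bot.read_state(); print(s['gripper_width'],np.round(s['wrist_torque'],2))
i=save('top','t8.png');s=save('side','s8.png'); cv2.imwrite('pics/t8c.png',np.hstack([cv2.resize(i[160:310,130:270],(400,428)),cv2.resize(s[260:400,280:440],(400,350))[:350] if 0 else cv2.resize(s[250:400,280:420],(400,428))])[:,:,::-1])"
```

```text
pos [496.1 329.1 274.5] yaw 137.74 tilt 0.04 q7 1.25 shift cm [0.01 0.25 0.17] turn y 54.24 f [ 4.2 -3.1  5.9]
30.276122039578063 [-0.73 -1.06 -0.  ]
```

View pics/t8c.png

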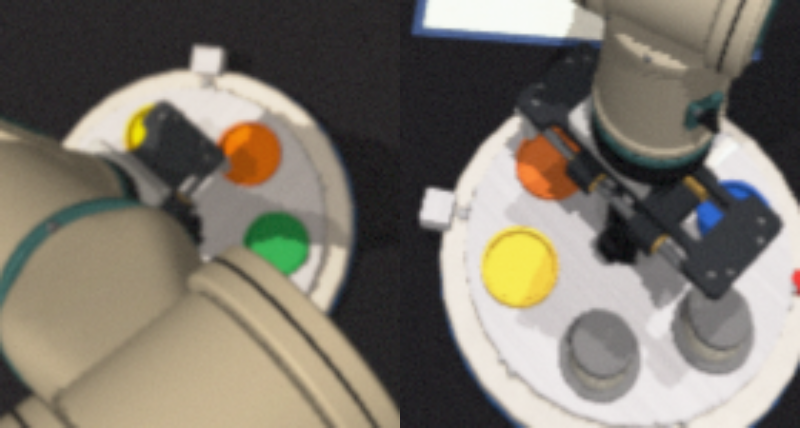

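Request:
send_rows --commands "0 0 0 0 0 0;0 0 0 0 0 0;0 0 0 0 0 0;0 0 0 0 0 0"

```text
t: 34.95
tcp_pos: [496.1, 329.0, 274.5]
tcp_rot: [-0.693, -1.791, 1.792]
ft_force: [4.9, -3.4, 5.7]
gripper_width: 30.2
```

```bash
python3 -c "
from h import *
delta(494.9,327.9,272,83.5); s=bot.read_state(); print(s['gripper_width'],np.round(s['wrist_torque'],2))"
```

```text
pos [496.1 329.  274.5] yaw 137.74 tilt 0.05 q7 1.25 shift cm [0.01 0.25 0.17] turn y 54.24 f [ 4.9 -3.4  5.7]
30.198509874015098 [-0.75 -1.01 -0.  ]
```

The fingers stopped at 30 mm, which is wider than the 18 mm bar. They are probably on the hub boss below it, so I'll open, raise 12 mm and close again.

Request:
send_rows --commands "0 0 0 0 0 0;0 0 0 0 0 0;0 0 0 0 0 0;0 -1.2 0 0 0 0;0 0 0 0 0 0" --gripper 0.5

```text
t: 35.45
tcp_pos: [494.6, 330.3, 286.5]
tcp_rot: [-0.688, -1.792, 1.791]
ft_force: [0.6, 0.0, 0.4]
gripper_width: 47.3
```

```bash
python3 -c "
from h import *
delta(494.9,327.9,284,83.5); s=bot.read_state(); print(s['gripper_width'],np.round(s['wrist_torque'],2))"
```

```text
pos [494.6 330.3 286.5] yaw 137.84 tilt 0.16 q7 1.27 shift cm [-0.18  0.25  0.16] turn y 54.34 f [0.6 0.  0.4]
47.339010863285765 [0.02 0.02 0.  ]
```

Request:
send_rows --commands "0 0 0 0 0 0;0 0 0 0 0 0;0 0 0 0 0 0;0 0 0 0 0 0;0 0 0 0 0 0" --gripper 1 --squeeze 36

```text
t: 35.95
tcp_pos: [495.7, 328.4, 284.9]
tcp_rot: [-0.691, -1.788, 1.794]
ft_force: [2.7, -2.5, -0.9]
gripper_width: 17.7
```

Request:
send_rows --commands "0 0 0 0 0 0;0 0 0 0 0 0;0 0 0 0 0 0"

```text
t: 36.25
tcp_pos: [495.7, 328.4, 284.8]
tcp_rot: [-0.691, -1.788, 1.794]
ft_force: [5.1, -3.5, -1.1]
gripper_width: 17.6
```

```bash
python3 -c "
from h import *
delta(494.9,327.9,284,83.5); s=bot.read_state(); print(s['gripper_width'],np.round(s['wrist_torque'],2))"
```

```text
pos [495.7 328.4 284.8] yaw 137.75 tilt 0.2 q7 1.27 shift cm [0.03 0.08 0.09] turn y 54.25 f [ 5.1 -3.5 -1.1]
17.583713092894172 [-0.67 -1.07  0.02]
```

Now it holds the bar at 17.6 mm. I'll turn it toward home.

Request:
send_rows --commands "-0.1 0 0 0 0 0;0 0 0 0 4 0;0 0 0 0 6 0;0 0 0 0 6 0;0 0 0 0 6 0"

```text
t: 36.75
tcp_pos: [496.1, 328.0, 284.9]
tcp_rot: [-0.963, -1.526, 1.532]
ft_force: [4.6, -3.2, -1.4]
gripper_width: 17.8
```

Request:
send_rows --commands "0 0 0 0 6 0;0 0 0 0 6 0;0 0 0 0 6 0;0 0 0 0 4 0;0 0 0 0 2 0"

```text
t: 37.25
tcp_pos: [496.2, 327.7, 284.8]
tcp_rot: [-1.196, -1.227, 1.233]
ft_force: [4.4, -5.0, -0.9]
gripper_width: 17.7
```

Request:
send_rows --commands "0 0 0 0 0 0;0 0 0 0 0 0;0 0 0 0 0 0"

```text
t: 37.55
tcp_pos: [496.2, 327.6, 284.8]
tcp_rot: [-1.194, -1.228, 1.235]
ft_force: [3.3, -3.6, -0.7]
gripper_width: 17.6
```

```bash
python3 -c "
from h import *
delta(494.9,327.9,284,83.5); s=bot.read_state(); print(s['gripper_width'],np.round(s['wrist_torque'],2))"
```

```text
pos [496.2 327.6 284.8] yaw 91.74 tilt 0.23 q7 0.64 shift cm [0.03 0.08 0.13] turn y 8.24 f [ 3.3 -3.6 -0.7]
17.552199818794854 [-0.86 -0.96 -0.  ]
```

Request:
send_rows --commands "0 0 0 0 2.5 0;0 0 0 0 2 0;0 0 0 0 0 0;0 0 0 0 0 0"

```text
t: 37.95
tcp_pos: [496.1, 327.7, 284.8]
tcp_rot: [-1.231, -1.172, 1.179]
ft_force: [4.4, -5.2, -1.6]
gripper_width: 17.5
```

```bash
python3 -c "
from h import *
delta(494.9,327.9,284,83.5); s=bot.read_state(); print(s['gripper_width'],np.round(s['wrist_torque'],2))"
```

```text
pos [496.1 327.7 284.8] yaw 87.39 tilt 0.23 q7 0.59 shift cm [0.02 0.08 0.12] turn y 3.89 f [ 4.4 -5.2 -1.6]
17.492092224775032 [-0.99 -1.06  0.61]
```

Request:
send_rows --commands "0 0 0 0 2 0;0 0 0 0 1 0;0 0 0 0 0 0;0 0 0 0 0 0"

```text
t: 38.35
tcp_pos: [495.9, 327.7, 284.9]
tcp_rot: [-1.254, -1.134, 1.141]
ft_force: [4.1, -4.5, -0.2]
gripper_width: 18.0
```

```bash
python3 -c "
from h import *
delta(494.9,327.9,284,83.5); s=bot.read_state(); print(s['gripper_width'],np.round(s['wrist_torque'],2))"
```

```text
pos [495.9 327.7 284.9] yaw 84.46 tilt 0.25 q7 0.55 shift cm [0.01 0.09 0.1 ] turn y 0.96 f [ 4.1 -4.5 -0.2]
18.01833848609384 [-1.08 -0.91  0.86]
```

```bash
cat >> m.py <<'E'
def car(C=(495.5,328)):
    for n in('top','side'):
        im=cams.grab_frame(n)
        for c,p,s in blobs(n,im,150):
            w=onz(n,[p],53)[0,:2]-C; r=np.hypot(*w)
            if c in('yellow','green','orange','blue') and 60<r<105: print(n,c,p,s[2:],'r',r.round(1),'ang',np.degrees(np.arctan2(w[1],w[0])).round(1),(w+C).round(1))
E
python3 - <<'E'
from m import *
car()
i=cams.grab_frame('top');s=cams.grab_frame('side')
cv2.imwrite('pics/t9c.png',np.hstack([cv2.resize(i[160:310,130:270],(400,428)),cv2.resize(s[250:400,280:440],(400,375)) [:375] if 0 else cv2.resize(s[250:400,290:440],(400,428))])[:,:,::-1])
E
```

```text
top orange [227.0, 238.5] [23, 22, 411] r 86.0 ang -91.0 [494.1 242.1]
top yellow [211.4, 209.7] [22, 23, 396] r 85.9 ang -31.9 [568.4 282.7]
top green [209.8, 268.1] [22, 21, 359] r 85.8 ang -150.1 [421.1 285.3]
top blue [178.3, 266.8] [18, 21, 270] r 78.9 ang 151.6 [426.  365.5]
side yellow [327.8, 312.2] [25, 25, 493] r 83.6 ang -31.6 [566.7 284.2]
side green [393.4, 319.2] [24, 25, 480] r 86.1 ang -152.2 [419.3 287.8]
side blue [393.8, 358.9] [28, 29, 619] r 86.5 ang 148.7 [421.6 373. ]
```

View pics/t9c.png

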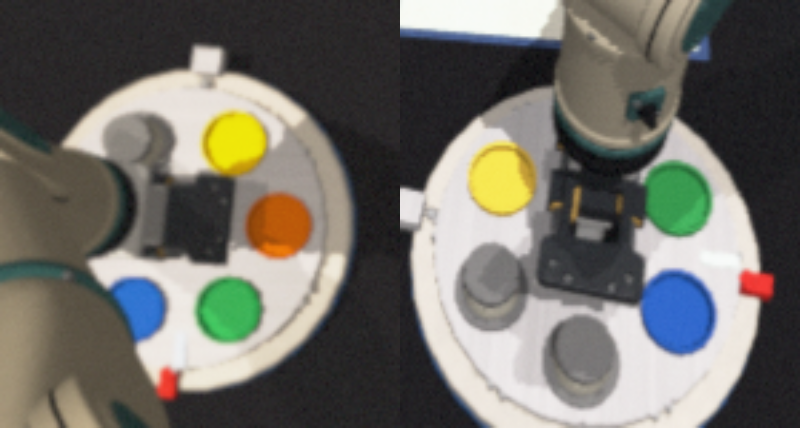

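The carousel sits about 5° short at the detent's entry, and the bar has slipped a little in the pads. I'll squeeze harder and turn on.

Request:
send_rows --commands "0 0 0 0 0 0;0 0 0 0 0 0;0 0 0 0 0 0;0 0 0 0 1 0;0 0 0 0 0 0" --squeeze 60

```text
t: 39.05
tcp_pos: [495.9, 327.6, 284.9]
tcp_rot: [-1.262, -1.12, 1.128]
ft_force: [3.2, -5.1, 0.8]
gripper_width: 17.4
```

```bash
python3 -c "
from m import *
delta(494.9,327.9,284,83.5); s=bot.read_state(); print(s['gripper_width'],np.round(s['wrist_torque'],2));car()"
```

```text
pos [495.9 327.6 284.9] yaw 83.38 tilt 0.26 q7 0.53 shift cm [0.01 0.09 0.1 ] turn y -0.12 f [ 3.2 -5.1  0.8]
17.394597336249568 [-0.9  -0.77 -0.26]
top orange [226.8, 241.6] [23, 23, 410] r 86.0 ang -96.2 [486.3 242.5]
top yellow [213.8, 211.3] [23, 22, 397] r 85.8 ang -36.9 [564.1 276.4]
top green [206.9, 269.5] [21, 22, 364] r 85.4 ang -155.5 [417.8 292.6]
top blue [176.2, 264.8] [19, 21, 261] r 77.4 ang 146.3 [431.1 371. ]
side yellow [329.6, 309.8] [25, 26, 489] r 83.9 ang -36.4 [563.1 278.3]
side green [394.7, 322.1] [26, 25, 501] r 85.8 ang -156.8 [416.7 294.2]
side blue [392.0, 361.7] [27, 30, 624] r 86.5 ang 144.0 [425.5 378.9]
```

The carousel has snapped in: the pockets are at -96, -37 and -156°, and the torque reversed. I'll release, rise and measure home with the view clear.

Request:
send_rows --commands "0 0 0 0 0 0;0 0 0 0 0 0;0 0 0 0 0 0;0 0 0 0 0 0" --gripper 0.5 --squeeze 12

```text
t: 39.55
tcp_pos: [494.9, 329.4, 285.1]
tcp_rot: [-1.259, -1.12, 1.126]
ft_force: [-0.4, 0.3, -0.5]
gripper_width: 45.5
```

Request:
send_rows --commands "0 -3 0 0 0 0;0 -4 0 0 0 0;0 -3 0 0 -6.5 0;-4 0 0 0 0 0;-4 0 0 0 0 0"

```text
t: 40.05
tcp_pos: [495.1, 249.5, 386.3]
tcp_rot: [-1.207, -1.209, 1.209]
ft_force: [0.5, -1.4, -1.0]
gripper_width: 47.0
```

Request:
send_rows --commands "-4 0 0 0 0 0;-4 0 0 0 0 0;-4 0 0 0 0 0;-4 0 0 0 0 0;0 0 0 0 0 0"

```text
t: 40.55
tcp_pos: [494.9, 83.1, 385.0]
tcp_rot: [-1.215, -1.194, 1.207]
ft_force: [-0.6, 0.2, -0.9]
gripper_width: 46.9
```

```bash
python3 - <<'E'
from m import *
delta(530,-119,385,90); car(); jars(150)
i=save('top','t10.png');s=save('side','s10.png')
for n,im in(('top',i),('side',s)):
    X=[];cs=[]
    for c,p,st in blobs(n,im,150):
        w=onz(n,[p],53)[0,:2]
        if c in('yellow','green','orange','blue') and 60<np.hypot(*(w-[495.5,328]))<105: X.append(w);cs.append(c)
    X=np.array(X);A=np.c_[2*X,np.ones(len(X))];q=np.linalg.lstsq(A,(X**2).sum(1),rcond=None)[0][:2];d=X-q
    print(n,q.round(1),cs,np.hypot(*d.T).round(1),np.degrees(np.arctan2(d[:,1],d[:,0])).round(1))
cv2.imwrite('pics/t10c.png',np.hstack([cv2.resize(i[160:310,130:270],(400,428)),cv2.resize(s[250:400,290:440],(400,428))])[:,:,::-1])
E
```

```text
pos [494.9  83.1 385. ] yaw 89.32 tilt 0.41 q7 1.07 shift cm [-20.17   0.08  -3.75] turn y -0.68 f [-0.6  0.2 -0.9]
top yellow [208.3, 212.7] [12, 21, 163] r 75.4 ang -29.8 [560.9 290.6]
top green [206.9, 269.5] [21, 22, 364] r 85.4 ang -155.5 [417.8 292.6]
top blue [173.7, 266.3] [22, 22, 369] r 84.0 ang 144.0 [427.5 377.3]
side orange [364.5, 298.4] [24, 24, 470] r 84.8 ang -97.6 [484.3 243.9]
side yellow [329.9, 309.8] [25, 25, 494] r 83.4 ang -36.7 [562.4 278.2]
side green [395.0, 322.4] [25, 25, 486] r 86.1 ang -157.3 [416.1 294.8]
side blue [391.9, 361.8] [27, 29, 618] r 86.5 ang 143.8 [425.7 379.1]
top orange [373.8, 216.7] [19, 19, 278] [ 529.1 -120.2]
top yellow [371.1, 168.7] [19, 20, 289] [ 642.  -118.9]
top yellow [206.3, 213.4] [9, 18, 84] [547.7 267.8]
top green [364.1, 186.1] [17, 18, 238] [ 601.2 -100.8]
top green [206.9, 269.5] [21, 22, 364] [418.7 265. ]
side orange [351.3, 158.5] [11, 14, 124] [ 533.2 -114.4]
side orange [364.5, 298.4] [24, 24, 470] [492.  288.1]
side yellow [312.2, 156.3] [15, 14, 163] [ 640.5 -114.3]
side yellow [329.9, 309.7] [25, 26, 494] [560.9 318.1]
side green [326.3, 161.9] [15, 13, 154] [600.2 -95.9]
side green [395.0, 322.4] [25, 26, 486] [431.9 332.9]
t 40.75 tcp [495.   90.5 385.5]
top [ 47.4 376.9] ['green', 'blue'] [379.9 379.9] [-12.8   0. ]
side [493.9 328.5] ['orange', 'yellow', 'green', 'blue'] [85.1 85.1 85.1 85.1] [ -96.5  -36.4 -156.7  143.3]
```

View pics/t10c.png

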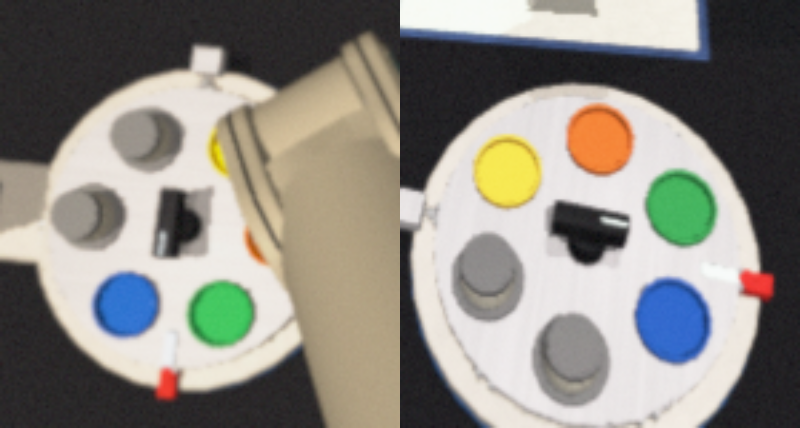

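The mark faces the pointer and the carousel is home. The green jar has been knocked on the pan to about (601,-100), against the yellow at (642,-118). Both are still upright and can be gripped. I'll take the orange first.

Request:
send_rows --commands "-4.19 0 -0.69 0 0 0;-4.19 0 -0.69 0 0 0;-4.19 0 -0.69 0 0 0;-4.19 0 -0.69 0 0 0;-4.19 0 -0.69 0 0 0" --gripper 0.4

```text
t: 41.35
tcp_pos: [529.4, -120.9, 385.4]
tcp_rot: [-1.207, -1.206, 1.211]
ft_force: [0.7, 1.1, 0.3]
gripper_width: 56.3
```

Request:
send_rows --commands "0 0 0 0 0 0;0 0 0 0 0 0;0 0 0 0 0 0;0 0 0 0 0 0;0 0 0 0 0 0"

```text
t: 41.85
tcp_pos: [528.9, -119.1, 385.5]
tcp_rot: [-1.207, -1.206, 1.211]
ft_force: [1.3, 0.1, 0.0]
gripper_width: 56.6
```

```bash
python3 - <<'E'
from m import *
delta(529.5,-119,326.5,90)
E
```

```text
pos [ 528.9 -119.1  385.5] yaw 89.97 tilt 0.21 q7 1.48 shift cm [ 0.01  5.9  -0.08] turn y -0.03 f [1.3 0.1 0. ]
```

Request:
send_rows --commands "0 2.5 -0.06 0 0 0;0 2 0 0 0 0;0 1 0 0 0 0;0 0.4 0 0 0 0;0 0 0 0 0 0"

```text
t: 42.35
tcp_pos: [529.3, -120.4, 326.3]
tcp_rot: [-1.208, -1.204, 1.21]
ft_force: [1.2, 0.0, -0.0]
gripper_width: 56.1
```

Request:
send_rows --commands "0 0 0 0 0 0;0 0 0 0 0 0;0 0 0 0 0 0;0 0 0 0 0 0;0 0 0 0 0 0" --gripper 0.7

```text
t: 42.85
tcp_pos: [529.5, -120.7, 326.9]
tcp_rot: [-1.21, -1.205, 1.209]
ft_force: [-0.1, 0.3, 3.7]
gripper_width: 43.5
```

Request:
send_rows --commands "0 -1.5 0 0 0 0;0 -2.5 0 0 0 0;0 -2 0 0 0 0;4.02 0 0.49 0 0 0;4.02 0 0.49 0 0 0"

```text
t: 43.35
tcp_pos: [519.7, -40.7, 386.7]
tcp_rot: [-1.212, -1.201, 1.206]
ft_force: [-0.2, 1.0, -0.6]
gripper_width: 43.6
```

Request:
send_rows --commands "4.02 0 0.49 0 0 0;4.02 0 0.49 0 0 0;4.02 0 0.49 0 0 0;4.02 0 0.49 0 0 0;4.02 0 0.49 0 0 0"

```text
t: 43.85
tcp_pos: [495.5, 162.1, 386.1]
tcp_rot: [-1.209, -1.203, 1.21]
ft_force: [1.1, -0.1, -1.2]
gripper_width: 43.6
```

Request:
send_rows --commands "4.02 0 0.49 0 0 0;4.02 0 0.49 0 0 0;0 0 0 0 0 0;0 0 0 0 0 0;0 0 0 0 0 0"

```text
t: 44.35
tcp_pos: [486.7, 239.8, 385.8]
tcp_rot: [-1.21, -1.201, 1.21]
ft_force: [0.1, -0.0, -0.0]
gripper_width: 43.7
```

```bash
python3 - <<'E'
from m import *
delta(485.3,243.2,300,90); jars(150)
E
```

```text
pos [486.7 239.8 385.8] yaw 89.73 tilt 0.3 q7 0.79 shift cm [0.36 8.58 0.1 ] turn y -0.27 f [ 0.1 -0.  -0. ]
top yellow [371.1, 168.6] [19, 20, 288] [ 642.3 -118.9]
top yellow [214.6, 209.6] [23, 18, 322] [556.1 248.4]
top green [364.1, 186.0] [17, 18, 237] [ 601.4 -100.8]
top green [210.0, 267.6] [17, 21, 224] [422.9 257.8]
side orange [364.5, 298.3] [24, 25, 473] [492.1 287.9]
side yellow [312.1, 156.3] [15, 14, 164] [ 640.7 -114.3]
side yellow [329.8, 309.6] [25, 25, 490] [561.1 317.9]
side green [326.3, 162.0] [15, 13, 152] [600.2 -95.5]
side green [395.0, 322.4] [25, 26, 489] [431.9 332.9]
t 44.45 tcp [486.9 239.5 386. ]
```

Request:
send_rows --commands "0.36 3 0.12 0 0 0;0 4 0 0 0 0;0 2.5 0 0 0 0;0 0 0 0 0 0;0 0 0 0 0 0"

```text
t: 44.95
tcp_pos: [485.4, 244.1, 291.5]
tcp_rot: [-1.209, -1.202, 1.209]
ft_force: [-0.3, 0.1, -0.1]
gripper_width: 44.0
```

```bash
python3 - <<'E'
from m import *
delta(485.3,243.2,266,90)
E
```

```text
pos [485.4 244.1 291.5] yaw 89.74 tilt 0.24 q7 0.71 shift cm [-0.09  2.55 -0.  ] turn y -0.26 f [-0.3  0.1 -0.1]
```

Request:
send_rows --commands "-0.05 1.2 0 0 0 0;0 0.5 0 0 0 0;0 0 0 0 0 0;0 0 0 0 0 0"

```text
t: 45.35
tcp_pos: [485.0, 244.3, 274.5]
tcp_rot: [-1.209, -1.204, 1.209]
ft_force: [0.4, -0.8, -0.1]
gripper_width: 43.8
```

Request:
send_rows --commands "0 0.4 0 0 0 0;0 0.3 0 0 0 0;0 0 0 0 0 0;0 0 0 0 0 0"

```text
t: 45.75
tcp_pos: [484.8, 244.3, 267.1]
tcp_rot: [-1.209, -1.203, 1.21]
ft_force: [0.1, -0.3, -0.3]
gripper_width: 43.9
```

Request:
send_rows --commands "0 0.15 0 0 0 0;0 0 0 0 0 0;0 0 0 0 0 0"

```text
t: 46.05
tcp_pos: [484.8, 244.2, 265.7]
tcp_rot: [-1.209, -1.204, 1.209]
ft_force: [0.3, 0.2, -0.6]
gripper_width: 43.7
```

Request:
send_rows --commands "0 0.1 0 0 0 0;0 0 0 0 0 0;0 0 0 0 0 0"

```text
t: 46.35
tcp_pos: [484.9, 244.3, 265.2]
tcp_rot: [-1.209, -1.204, 1.209]
ft_force: [-1.0, -0.8, 5.1]
gripper_width: 43.8
```

Request:
send_rows --commands "0 0 0 0 0 0;0 0 0 0 0 0;0 0 0 0 0 0" --gripper 0.4

```text
t: 46.65
tcp_pos: [484.8, 244.2, 264.5]
tcp_rot: [-1.209, -1.203, 1.209]
ft_force: [-0.1, -0.1, -0.3]
gripper_width: 56.3
```

Request:
send_rows --commands "0 -2 0 0 0 0;0 -4 0 0 0 0;0 -4 0 0 0 0;0 -2 0 0 0 0;-4 0 0 0 0 0"

```text
t: 47.15
tcp_pos: [485.5, 209.7, 388.3]
tcp_rot: [-1.204, -1.219, 1.206]
ft_force: [0.4, -0.2, -0.1]
gripper_width: 56.2
```

Request:
send_rows --commands "-4 0 -1.2 0 0 0;-4 0 -1.2 0 0 0;-4 0 -1.2 0 0 0;-4 0 -1.2 0 0 0;-4 0 -1.2 0 0 0"

```text
t: 47.65
tcp_pos: [544.7, 2.5, 384.6]
tcp_rot: [-1.208, -1.204, 1.209]
ft_force: [1.4, 0.6, 0.1]
gripper_width: 56.6
```

```bash
python3 - <<'E'
from m import *
delta(641.5,-118,326.5,90); jars(150); print('z=90'); jars(90)
E
```

```text
pos [544.7   2.5 384.6] yaw 89.82 tilt 0.23 q7 1.24 shift cm [-12.01   5.78  -9.74] turn y -0.18 f [1.4 0.6 0.1]
top orange [226.2, 241.4] [24, 22, 381] [481.6 220.7]
top yellow [371.0, 168.5] [19, 20, 284] [ 642.5 -118.7]
top yellow [213.8, 211.3] [23, 22, 396] [552.1 250.2]
top green [366.3, 184.6] [15, 17, 138] [ 604.6 -106.1]
top green [207.0, 269.5] [21, 22, 365] [418.7 264.7]
side orange [365.0, 295.9] [24, 27, 413] [491.1 282.6]
side yellow [312.2, 156.4] [16, 14, 164] [ 640.4 -113.9]
side yellow [329.9, 309.7] [25, 25, 493] [560.9 318.1]
side green [324.9, 161.9] [12, 13, 119] [604.  -95.6]
side green [395.1, 322.4] [25, 25, 487] [431.7 332.9]
t 47.75 tcp [545.6  -2.8 384. ]
z=90
top orange [226.1, 241.4] [24, 22, 382] [484.8 235.4]
top yellow [371.0, 168.5] [19, 20, 283] [ 655.4 -124.6]
top yellow [213.8, 211.3] [23, 22, 396] [559.5 266.4]
top green [366.8, 183.5] [15, 16, 104] [ 617.8 -112.6]
top green [207.0, 269.4] [21, 22, 365] [418.4 281.8]
side orange [365.0, 295.9] [24, 27, 410] [486.2 254.8]
side yellow [312.1, 156.4] [15, 14, 161] [ 648.3 -174.8]
side yellow [329.8, 309.7] [25, 25, 494] [562.  293.3]
side green [325.4, 161.9] [13, 13, 130] [ 607.1 -155.2]
side green [395.0, 322.3] [25, 25, 486] [422.1 309.1]
t 47.85 tcp [544.5   3.2 384.3]
```

Request:
send_rows --commands "-3.01 0 -2.43 0 0 0;-3.01 0 -2.43 0 0 0;-3.01 0 -2.43 0 0 0;-3.01 0 -2.43 0 0 0;0 0 0 0 0 0"

```text
t: 48.35
tcp_pos: [643.2, -119.9, 383.6]
tcp_rot: [-1.213, -1.201, 1.207]
ft_force: [-0.9, -0.2, -0.6]
gripper_width: 56.2
```

Request:
send_rows --commands "0 0 0 0 0 0;0 0 0 0 0 0;0 0 0 0 0 0;0 0 0 0 0 0;0 0 0 0 0 0"

```text
t: 48.85
tcp_pos: [641.2, -115.8, 384.7]
tcp_rot: [-1.208, -1.205, 1.21]
ft_force: [-0.4, 0.7, -0.1]
gripper_width: 56.5
```

```bash
python3 - <<'E'
from m import *
delta(641.8,-118,326.5,90);jars(150)
E
```

```text
pos [ 641.2 -115.8  384.7] yaw 89.88 tilt 0.21 q7 1.46 shift cm [-0.22  5.82 -0.09] turn y -0.12 f [-0.4  0.7 -0.1]
top orange [226.1, 241.5] [24, 22, 381] [481.4 221. ]
top yellow [371.1, 172.0] [19, 12, 161] [ 634.1 -118.5]
top yellow [213.9, 211.2] [23, 22, 397] [552.4 250. ]
top green [364.1, 185.9] [17, 18, 239] [ 601.6 -100.8]
top green [207.0, 269.5] [21, 22, 365] [418.7 264.7]
side orange [365.0, 295.9] [24, 27, 411] [491.1 282.6]
side yellow [312.5, 158.1] [15, 13, 112] [ 638.9 -107.4]
side yellow [329.8, 309.7] [25, 26, 496] [561.1 318.1]
side green [326.4, 162.1] [14, 13, 148] [599.9 -95.2]
side green [395.0, 322.3] [25, 25, 487] [431.9 332.7]
t 48.95 tcp [ 641.2 -116.2  384.6]
```

Request:
send_rows --commands "-0.15 2.5 -0.06 0 0 0;0 2 0 0 0 0;0 1 0 0 0 0;0 0.3 0 0 0 0;0 0 0 0 0 0"

```text
t: 49.45
tcp_pos: [641.8, -118.0, 326.5]
tcp_rot: [-1.209, -1.204, 1.209]
ft_force: [-0.7, 0.0, 0.2]
gripper_width: 56.3
```

Request:
send_rows --commands "0 0 0 0 0 0;0 0 0 0 0 0;0 0 0 0 0 0;0 0 0 0 0 0;0 0 0 0 0 0" --gripper 0.7

```text
t: 49.95
tcp_pos: [642.1, -118.1, 327.2]
tcp_rot: [-1.21, -1.205, 1.209]
ft_force: [0.7, -0.6, 3.7]
gripper_width: 44.0
```

Request:
send_rows --commands "0 -1.5 0 0 0 0;0 -2.5 0 0 0 0;0 -2 0 0 0 0;3.95 0 0.79 0 0 0;3.95 0 0.79 0 0 0"

```text
t: 50.45
tcp_pos: [626.2, -39.6, 387.8]
tcp_rot: [-1.212, -1.202, 1.206]
ft_force: [0.2, 0.5, -0.4]
gripper_width: 43.6
```

Request:
send_rows --commands "3.95 0 0.79 0 0 0;3.95 0 0.79 0 0 0;3.95 0 0.79 0 0 0;3.95 0 0.79 0 0 0;3.95 0 0.79 0 0 0"

```text
t: 50.95
tcp_pos: [586.9, 160.1, 387.1]
tcp_rot: [-1.209, -1.203, 1.209]
ft_force: [0.2, 1.0, -0.8]
gripper_width: 43.9
```

Request:
send_rows --commands "3.95 0 0.79 0 0 0;3.95 0 0.79 0 0 0;3.95 0 0.78 0 0 0;0 0 0 0 0 0;0 0 0 0 0 0"

```text
t: 51.45
tcp_pos: [563.6, 278.3, 386.8]
tcp_rot: [-1.207, -1.205, 1.212]
ft_force: [-0.4, -0.3, -0.6]
gripper_width: 43.5
```

Request:
send_rows --commands "0 0 0 0 0 0;0 0 0 0 0 0"

```text
t: 51.65
tcp_pos: [565.0, 275.4, 386.4]
tcp_rot: [-1.211, -1.201, 1.208]
ft_force: [-1.2, -0.4, -0.5]
gripper_width: 43.5
```

```bash
python3 - <<'E'
from m import *
delta(563.2,277.3,291.5,90)
E
```

```text
pos [565.  275.4 386.4] yaw 89.66 tilt 0.24 q7 0.82 shift cm [0.21 9.5  0.14] turn y -0.34 f [-1.2 -0.4 -0.5]
```

Request:
send_rows --commands "0 3 0 0 0 0;0 4 0 0 0 0;0 2.5 0 0 0 0;0 0 0 0 0 0;0 0 0 0 0 0"

```text
t: 52.15
tcp_pos: [564.5, 276.4, 291.8]
tcp_rot: [-1.209, -1.203, 1.208]
ft_force: [0.2, 0.5, -0.3]
gripper_width: 43.3
```

Request:
send_rows --commands "0 0 0 0 0 0;0 0 0 0 0 0;0 0 0 0 0 0"

```text
t: 52.45
tcp_pos: [564.3, 277.3, 292.7]
tcp_rot: [-1.209, -1.205, 1.208]
ft_force: [0.6, 0.2, -0.6]
gripper_width: 43.3
```

```bash
python3 - <<'E'
from m import *
delta(563.2,277.3,266,90)
E
```

```text
pos [564.3 277.3 292.7] yaw 89.81 tilt 0.11 q7 0.77 shift cm [0.   2.67 0.1 ] turn y -0.19 f [ 0.6  0.2 -0.6]
```

Request:
send_rows --commands "0 1.3 0.08 0 0 0;0 0.5 0 0 0 0;0 0 0 0 0 0;0 0 0 0 0 0"

```text
t: 52.85
tcp_pos: [563.0, 277.1, 272.9]
tcp_rot: [-1.208, -1.203, 1.21]
ft_force: [-0.5, 0.3, -1.2]
gripper_width: 43.8
```

Request:
send_rows --commands "0 0.4 0 0 0 0;0 0.35 0 0 0 0;0 0 0 0 0 0;0 0 0 0 0 0"

```text
t: 53.25
tcp_pos: [563.0, 277.1, 265.7]
tcp_rot: [-1.209, -1.203, 1.209]
ft_force: [-0.0, 0.3, -1.2]
gripper_width: 43.9
```

Request:
send_rows --commands "0 0.15 0 0 0 0;0 0 0 0 0 0;0 0 0 0 0 0"

```text
t: 53.55
tcp_pos: [563.0, 277.2, 265.4]
tcp_rot: [-1.209, -1.204, 1.209]
ft_force: [-2.1, -1.4, 5.8]
gripper_width: 43.5
```

Request:
send_rows --commands "0 0.1 0 0 0 0;0 0 0 0 0 0;0 0 0 0 0 0"

```text
t: 53.85
tcp_pos: [563.1, 277.3, 265.3]
tcp_rot: [-1.209, -1.204, 1.209]
ft_force: [-2.6, -1.3, 12.2]
gripper_width: 43.6
```

Request:
send_rows --commands "0 -0.1 0 0 0 0;0 0 0 0 0 0;0 0 0 0 0 0;0 0 0 0 0 0" --gripper 0.4

```text
t: 54.25
tcp_pos: [563.0, 277.1, 264.1]
tcp_rot: [-1.208, -1.203, 1.21]
ft_force: [0.6, -0.7, -1.0]
gripper_width: 56.2
```

Request:
send_rows --commands "0 -2 0 0 0 0;0 -4 0 0 0 0;0 -4 0 0 0 0;0 -2 0 0 0 0;-4 0 0 0 0 0"

```text
t: 54.75
tcp_pos: [563.0, 243.4, 388.2]
tcp_rot: [-1.203, -1.219, 1.206]
ft_force: [0.5, 0.1, 0.3]
gripper_width: 56.1
```

Request:
send_rows --commands "-4.2 0 1 0 0 0;-4.2 0 1 0 0 0;-4.2 0 1 0 0 0;-4.2 0 1 0 0 0;-4.2 0 1 0 0 0"

```text
t: 55.25
tcp_pos: [512.1, 25.8, 384.7]
tcp_rot: [-1.209, -1.204, 1.21]
ft_force: [-0.2, -0.4, 1.1]
gripper_width: 56.8
```

Request:
send_rows --commands "0 0 0 0 0 0;0 0 0 0 0 0;0 0 0 0 0 0;0 0 0 0 0 0"

```text
t: 55.65
tcp_pos: [512.9, 29.0, 384.8]
tcp_rot: [-1.207, -1.206, 1.21]
ft_force: [-0.7, 1.0, 0.2]
gripper_width: 56.1
```

```bash
python3 - <<'E'
from m import *
jars(150)
i=save('top','t11.png');s=save('side','s11.png')
cv2.imwrite('pics/t11c.png',np.hstack([cv2.resize(i[160:310,130:270],(400,428)),cv2.resize(s[250:400,290:440],(400,428))])[:,:,::-1])
E
```

```text
top orange [226.2, 241.4] [24, 22, 378] [481.6 220.7]
top yellow [212.7, 210.9] [23, 22, 362] [553.1 252.8]
top green [363.8, 187.1] [17, 17, 227] [ 598.8 -100. ]
top green [207.0, 269.4] [21, 22, 364] [419.  264.7]
side orange [365.0, 295.9] [24, 27, 409] [491.1 282.6]
side yellow [329.9, 307.3] [25, 28, 430] [561.2 313.1]
side green [327.1, 162.3] [15, 13, 150] [597.9 -94.6]
side green [395.0, 322.3] [25, 25, 485] [431.9 332.7]
t 55.75 tcp [512.9  28.8 384.7]
```

View pics/t11c.png

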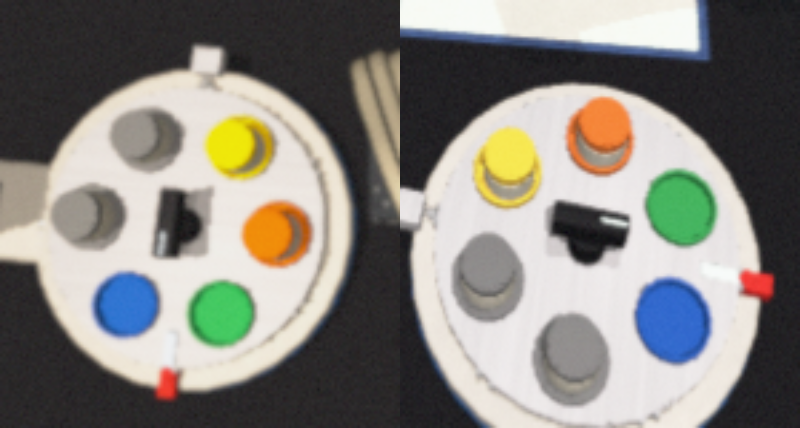

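The orange and yellow jars are seated upright in their pockets and the carousel is still home. Next the green jar, now near (598.8,-99).

Request:
send_rows --commands "-3.2 0 -2.15 0 0 0;-3.2 0 -2.15 0 0 0;-3.2 0 -2.15 0 0 0;-3.2 0 -2.15 0 0 0;0 0 0 0 0 0"

```text
t: 56.35
tcp_pos: [600.1, -106.4, 383.8]
tcp_rot: [-1.216, -1.198, 1.205]
ft_force: [-0.6, 0.6, -0.9]
gripper_width: 56.4
```

Request:
send_rows --commands "0 0 0 0 0 0;0 0 0 0 0 0;0 0 0 0 0 0;0 0 0 0 0 0;0 0 0 0 0 0"

```text
t: 56.85
tcp_pos: [598.1, -100.2, 384.8]
tcp_rot: [-1.208, -1.205, 1.21]
ft_force: [0.2, 0.5, -0.1]
gripper_width: 56.8
```

```bash
python3 - <<'E'
from m import *
delta(598.8,-99.1,328.5,90)
E
```

```text
pos [ 598.1 -100.2  384.8] yaw 89.88 tilt 0.22 q7 1.43 shift cm [ 0.11  5.63 -0.09] turn y -0.12 f [ 0.2  0.5 -0.1]
```

Request:
send_rows --commands "0.15 2.3 -0.07 0 0 0;0 2 0 0 0 0;0 1 0 0 0 0;0 0.3 0 0 0 0;0 0 0 0 0 0"

```text
t: 57.35
tcp_pos: [598.9, -99.4, 328.6]
tcp_rot: [-1.208, -1.204, 1.209]
ft_force: [-0.3, -0.5, 1.0]
gripper_width: 56.5
```

Request:
send_rows --commands "0 0 0 0 0 0;0 0 0 0 0 0;0 0 0 0 0 0;0 0 0 0 0 0;0 0 0 0 0 0" --gripper 0.7

```text
t: 57.85
tcp_pos: [599.1, -99.4, 329.2]
tcp_rot: [-1.21, -1.205, 1.209]
ft_force: [1.0, -0.4, 2.5]
gripper_width: 43.9
```

Request:
send_rows --commands "0 -1.5 0 0 0 0;0 -2.5 0 0 0 0;0 -2 0 0 0 0;3.93 0 1.82 0 0 0;3.93 0 1.82 0 0 0"

```text
t: 58.35
tcp_pos: [562.5, -21.0, 388.9]
tcp_rot: [-1.211, -1.202, 1.206]
ft_force: [0.2, 1.8, -1.1]
gripper_width: 43.9
```

Request:
send_rows --commands "3.93 0 1.82 0 0 0;3.93 0 1.82 0 0 0;3.93 0 1.82 0 0 0;3.93 0 1.82 0 0 0;3.93 0 1.82 0 0 0"

```text
t: 58.85
tcp_pos: [471.4, 177.4, 388.7]
tcp_rot: [-1.209, -1.203, 1.209]
ft_force: [1.0, 0.3, 0.3]
gripper_width: 43.6
```

Request:
send_rows --commands "3.93 0 1.82 0 0 0;3.93 0 1.82 0 0 0;3.93 0 1.82 0 0 0;0 0 0 0 0 0;0 0 0 0 0 0"

```text
t: 59.35
tcp_pos: [417.6, 294.9, 388.7]
tcp_rot: [-1.207, -1.205, 1.212]
ft_force: [0.1, -1.5, -0.6]
gripper_width: 44.3
```

Request:
send_rows --commands "0 3 0 0 0 0;0 3.5 0 0 0 0;0 2 0 0 0 0;0 0 0 0 0 0;0 0 0 0 0 0"

```text
t: 59.85
tcp_pos: [418.7, 293.0, 304.0]
tcp_rot: [-1.21, -1.201, 1.209]
ft_force: [0.0, 0.4, 0.1]
gripper_width: 43.7
```

Request:
send_rows --commands "0 0 0 0 0 0;0 0 0 0 0 0;0 0 0 0 0 0"

```text
t: 60.15
tcp_pos: [418.3, 294.1, 304.8]
tcp_rot: [-1.209, -1.205, 1.208]
ft_force: [-0.1, -0.5, 0.2]
gripper_width: 43.9
```

```bash
python3 - <<'E'
from m import *
delta(417,293.8,268,90)
E
```

```text
pos [418.3 294.1 304.8] yaw 89.8 tilt 0.13 q7 0.55 shift cm [-0.03  3.68  0.12] turn y -0.2 f [-0.1 -0.5  0.2]
```

Request:
send_rows --commands "-0.02 2 0.1 0 0 0;0 1 0 0 0 0;0 0 0 0 0 0;0 0 0 0 0 0"

```text
t: 60.55
tcp_pos: [416.8, 294.0, 274.0]
tcp_rot: [-1.208, -1.204, 1.21]
ft_force: [-0.0, -0.1, -0.1]
gripper_width: 43.5
```

Request:
send_rows --commands "0 0.4 0 0 0 0;0 0.3 0 0 0 0;0 0 0 0 0 0;0 0 0 0 0 0"

```text
t: 60.95
tcp_pos: [417.0, 294.1, 267.1]
tcp_rot: [-1.209, -1.204, 1.209]
ft_force: [0.5, 0.8, 0.7]
gripper_width: 43.7
```

Request:
send_rows --commands "0 0.1 0 0 0 0;0 0 0 0 0 0;0 0 0 0 0 0"

```text
t: 61.25
tcp_pos: [416.9, 294.1, 267.0]
tcp_rot: [-1.209, -1.205, 1.208]
ft_force: [-0.5, -0.8, 10.2]
gripper_width: 43.5
```

The jar is on the floor, with 10 N at the wrist. I'll release, rise and check everything.

Request:
send_rows --commands "0 -0.1 0 0 0 0;0 0 0 0 0 0;0 0 0 0 0 0;0 0 0 0 0 0" --gripper 0.4

```text
t: 61.65
tcp_pos: [416.8, 293.8, 266.7]
tcp_rot: [-1.209, -1.203, 1.21]
ft_force: [-0.0, 0.2, 0.8]
gripper_width: 56.3
```

Request:
send_rows --commands "0 -2 0 0 0 0;0 -4 0 0 0 0;0 -4 0 0 0 0;0 -2 0 0 0 0;-4 0 0 0 0 0"

```text
t: 62.15
tcp_pos: [417.5, 258.7, 390.2]
tcp_rot: [-1.204, -1.218, 1.205]
ft_force: [0.9, -0.0, -0.3]
gripper_width: 56.3
```

Request:
send_rows --commands "-4.2 0 0 0 0 0;-4.2 0 0 0 0 0;-4.2 0 0 0 0 0;-4.2 0 0 0 0 0;-4.2 0 0 0 0 0"

```text
t: 62.65
tcp_pos: [416.1, 42.3, 387.1]
tcp_rot: [-1.209, -1.204, 1.21]
ft_force: [0.7, 1.5, -0.8]
gripper_width: 56.3
```

Request:
send_rows --commands "0 0 0 0 0 0;0 0 0 0 0 0;0 0 0 0 0 0;0 0 0 0 0 0"

```text
t: 63.05
tcp_pos: [416.5, 45.5, 387.2]
tcp_rot: [-1.207, -1.206, 1.211]
ft_force: [0.1, 0.9, 0.4]
gripper_width: 56.6
```

```bash
python3 - <<'E'
from m import *
i=save('top','t12.png');s=save('side','s12.png')
for n,im in(('top',i),('side',s)):
    print(n,[(b[0],b[1]) for b in blobs(n,im,40) if b[0]=='red'])
p=[b[1] for b in blobs('side',s,150) if b[0]=='blue'];print(p)
print(bot.read_state()['t'])
cv2.imwrite('pics/t12c.png',np.hstack([cv2.resize(i[160:310,130:270],(400,428)),cv2.resize(s[250:400,290:440],(400,428))])[:,:,::-1])
cv2.imwrite('pics/t12.png',i[:,:,::-1])
E
```

```text
top [('red', [248.8, 125.6]), ('red', [413.0, 242.1]), ('red', [188.0, 295.1])]
side [('red', [373.7, 146.5]), ('red', [250.5, 244.7]), ('red', [424.1, 349.5])]
[[241.1, 143.3], [273.1, 224.6], [391.9, 361.8]]
63.15
```

View pics/t12c.png

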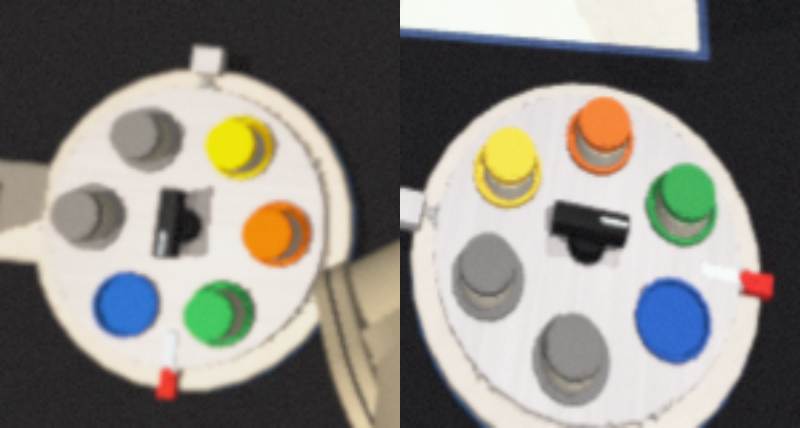

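View pics/t12.png

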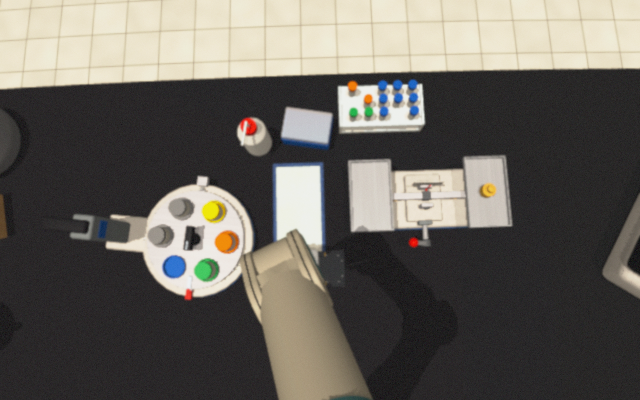

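All three jars sit in their pockets. The mark is at the pointer (side view blue pocket unchanged at (391.9,361.8)), the knob is at its home pixel (413,242), the counterweight is on its pan and the bystanders are untouched. I'll hand it in.

```bash
python3 -c "
from bench import bot
print(bot.close_job())"
```

```text
the job is handed in; nothing more can be done
None
```

The job is done and handed in at about 63 s on the robot's clock; no verdict was reported.

- **Weighing:** the yellow, green and orange jars stood upright together on the sample pan; there was no blue jar in this run. I threw the lever fully over (knob at y ≈ -301, about 9 N at its stop). After about 5 s hands-off, when the view showed the beam at rest, I pushed it fully home (knob at y ≈ -215).
- **Carousel:** I turned it to home while it was empty. My first grip was on the hub below the bar. On the second, the bar slipped a few degrees at the detent, so I squeezed harder and it snapped in.
- **Loading:** after the weighing, the green jar was knocked a couple of centimetres on the pan against the yellow one. I measured it again and picked it up from there. I loaded each jar upright into the pocket of its own colour, and each touched the pocket floor (5 to 12 N).

**Last checks:** the final pictures from both cameras show:
- all three jars seated in their pockets
- the white mark at the red pointer
- the lever home and the counterweight on its pan
- the wash bottle and tip box in place, and the arm clear

No check disagreed, but two limits remain. In the last top view the arm hid part of the pen, so I did not check it separately. The jars' centring in the pockets was judged from the pictures and release positions, good to about 2 mm.

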